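# Load the drying racks and switch on the curing lamps

## Robot

A 6-joint arm with a two-finger parallel gripper is mounted at the origin on the work surface. World frame = base frame: x ahead of the robot, y to its left, z up, the work surface at z = 0. Lengths are in m, angles in rad, forces in N, time in s.
With the tool pointing down it reaches from about 0.425 to 0.95 m from the base axis. Payload 14.7 kg.
Tool frame: the origin (TCP) lies midway between the tips of the shut fingers; the grasp point (between the pads) lies 19 mm behind it (env.pinch_z is the distance from the TCP to the grasp point, in m); z points along the fingers, y is the line along which they close (so a half turn about z gives the same grasp; the last joint's range is limited). The gripper opens to 85 mm and grips with 20 to 120 N. Pads are 22 mm wide; open, the fingers measure 114 mm over their backs; the gripper's body (76 mm by 85 mm) begins 54 mm behind the grasp point. The pads swing forward as they close: fully open they stand 13 mm farther back than shut.
Start: joints at [-1.299, 0.48, 1.596, -0, 1.065, -0.047], TCP at [0.204, -0.617, 0.2] pointing down, gripper open.
Joint ranges: [-2.75, 2.75], [-0.82, 2.05], [0.23, 2.67], [-1.56, 4.7], [0.09, 2.69], [-2.92, 2.92]. Speed limits (rad/s): [1.89, 1.89, 2.39, 3.01, 3.01, 3.01].

## Interface

Orientations are given as a unit quaternion [w, x, y, z].
In Python, from bench import readout, get_image, workorder, env gives the robot as it stands. The module is installed in compiled form; this text tells all that it offers.
- The arm moves only by the tool apply_moves, never from a script. Its argument "series" is a list that holds one entry, the list of rows, each a list of 7 numbers: the shift along the tool's x, y, z in m, then the turn, a rotation vector about the tool's x, y, z in degrees, then the finger opening in m, from 0 to 0.0854. In form: [[[dx, dy, dz, ax, ay, az, grip], ...]]. A call has 1 to 20 rows; each row shifts and turns the commanded pose from where the row before left it, along the tool's axes as they then stand; what a row does not reach is not made up. A row lasts 1/12 s, in which the tool goes at most 41.7 mm and 7.16 degrees, less where a joint would pass 70% of its speed; a pose out of reach is approached as far as the arm can. A call is refused whole if a number of a shift passes 0.0417 or a number of a turn 7.16, either way. A call with a gripper value outside its range is refused whole. The fingers move at their own pace and stop on an object; "force" is the grip in N (left out, the last holds). Time passes only in rows, so rows that do not move let the fingers close. It gives the time, the measured TCP pose, the force, the opening and the grip force at its end, in the units of the state.
- readout.read_state(): the state, without advancing time (a new reading comes with each control period).
- get_image(name): name is "scene" or "top" or "wrist"; returns a dict with "frame" (480x640x3 uint8, blue, green, red), "fx", "fy", "cx", "cy" (pixels), "rvec" (rotation vector, rad) and "tvec" (3), from world to camera coordinates, as OpenCV has them; the wrist camera has in their place "mount" (4x4, takes a point from camera to tool coordinates, whose origin is the TCP and whose axes are the flange's). Camera axes: x right, y down, z forward; pixel columns grow to the right and rows downward; lengths in m; the calibration is good to about 2 mm. A picture is of the moment at which its call begins: read the wrist's pose just before it. There is no depth.
- workorder.sign_off(): hands the job in; it is judged then, once.
The state is a dict: "time": time; "q": joint angles; "joint_vel": joint speeds; "effort": joint torques, N m; "tcp_pos": TCP position; "tool_rot": TCP orientation; "wrist_force": force on the tool from outside, world axes, zero at the start; "moment": the same for the moment, N m; "width": finger opening in m; "gripper_force": force on a finger pad.
Only numpy, scipy, OpenCV 4.12 (cv2) and the standard library are available. Lean on these libraries where they do the work, as an engineer would, in place of code of your own. Each camera call takes 0.05 s, during which the arm holds its last target. There are 200 camera calls.

## Task

Take the dry guitar bridge off the drying rack and lay it flat in the felt-lined tray, and set the freshly oiled parts out to dry: every bridge right side up and squarely across the two plain rails, the middle of the bridge midway between the rails and no bridge touching another, and every recorder section standing on the bench laid on its side in the V-notches of the cradle, with the middle of the section midway between the rails (either end first). When everything is in place, push the curing lamps' toggle right over to on, and leave the other things on the bench where they are.

Things in the scene. Friction and masses are not known exactly. Their poses are not given: they have to be found in the camera images.
- dry_bridge: dark wooden acoustic-guitar bridge, 184 long (its x) x 32 wide (its y); wings 6 thick, middle 90 mm 11 thick. Origin at the centre of its underside, z up through its top. About 50 g. This one is dry: it lies on the bridge rack at the start.
- bridge_1: dark wooden acoustic-guitar bridge, 184 long (its x) x 32 wide (its y); wings 6 thick, middle 90 mm 11 thick. Origin at the centre of its underside, z up through its top. About 50 g. Freshly oiled: lies flat on the bench at the start, roughly along x. May be absent.
- bridge_2: dark wooden acoustic-guitar bridge, 184 long (its x) x 32 wide (its y); wings 6 thick, middle 90 mm 11 thick. Origin at the centre of its underside, z up through its top. About 50 g. Freshly oiled: lies flat on the bench at the start, roughly along x. May be absent.
- bridge_3: dark wooden acoustic-guitar bridge, 184 long (its x) x 32 wide (its y); wings 6 thick, middle 90 mm 11 thick. Origin at the centre of its underside, z up through its top. About 50 g. Freshly oiled: lies flat on the bench at the start, roughly along x. May be absent.
- recorder_1: turned wooden recorder middle section, a plain cylinder 34 mm in diameter and 130 long, then a cork-covered tenon 25 in diameter and 15 long at its top. Origin at the centre of its foot, z along its axis towards the tenon. About 110 g. At the start it stands upright on the bench. May be absent.
- recorder_2: turned wooden recorder middle section, a plain cylinder 34 mm in diameter and 130 long, then a cork-covered tenon 25 in diameter and 15 long at its top. Origin at the centre of its foot, z along its axis towards the tenon. About 110 g. At the start it stands upright on the bench. May be absent.
- recorder_3: turned wooden recorder middle section, a plain cylinder 34 mm in diameter and 130 long, then a cork-covered tenon 25 in diameter and 15 long at its top. Origin at the centre of its foot, z along its axis towards the tenon. About 110 g. At the start it stands upright on the bench. May be absent.
- recorder_1_mid (a point): point on the axis of recorder_1, 65 mm above its foot (the middle of the 34 mm cylinder); same axes as recorder_1
- recorder_2_mid (a point): point on the axis of recorder_2, 65 mm above its foot (the middle of the 34 mm cylinder); same axes as recorder_2
- recorder_3_mid (a point): point on the axis of recorder_3, 65 mm above its foot (the middle of the 34 mm cylinder); same axes as recorder_3
- bridge_rack: light wooden rack, 118 x 260 on the bench, fixed to it: two plain narrow rails along its y, the one near the robot lower, each rail with a stop block 24 long (x) and 16 high at either end; the end boards between the stops lie 8 mm below the rail tops. Origin under its middle; turned by up to 0.12 rad. Rack and cradle stand side by side, either one left or right
- bridge_rack_deck (a point): middle of the rack's support plane, 85 mm above the bench, midway between the top edges of the rails. The rails run along y, clear for 236 mm between the end stops, 8 thick, centred at x = -46 and +46 mm, tops at z = 0; below them is open for 70 mm. x points away from the robot and 0.20 rad upwards (far rail 16 mm higher); z is normal to the plane
- cradle: light wooden rack like the other, 106 x 220, but its two rails have V-notched upper edges, for the recorder sections. Origin under its middle; fixed, turned by up to 0.12 rad
- cradle_deck (a point): middle of the cradle, 85 mm above the bench. Two rails along y, 8 thick, at x = -40 and +40 mm (x pointing away from the robot and 0.20 rad upwards) with three V-notches each, at y = -70, 0, +70 mm: 45-degree sides, 33 wide, 16 deep, bottom of the V at z = 0, edge between notches at z = 16. A seated section lies along x, its axis at z = 24 mm
- tray: shallow felt-lined plywood tray fixed to the bench, outside 250 (x) x 120 (y) x 22 high, walls 6, inner floor 6 mm above the bench. Origin at the centre of its underside
- switch (a joint): the steel toggle of the curing lamps, on top of the grey supply box between the racks: 0 = off, leaning 0.5 rad towards the robot; 1.0 = on, leaning 0.5 rad away. Stiff enough to stay where it is left (about 1.3 N at the tip)
- switch_tip (a point): upper end of the toggle, which is 48 mm long and 13 mm thick near its end and pivots on the box's top, 56 mm above the bench; x is horizontal with the toggle at mid-swing and follows it as it turns
- oil_tin: small oil tin, 46 diameter x 60 high, between the racks; origin at its underside. Leave alone
- cork_block: cork sanding block 100 x 55 x 32. Leave alone
- glue_bottle: white glue bottle, 60 diameter x 160 high. Leave alone
- mug: white mug, 80 diameter x 90 high. Leave alone

How it is judged:
By the outcome, as a careful person would: the job done as asked, in the order asked, and still so for the second after the job is handed in, with the robot touching nothing.
Of bridge_1, recorder_1, bridge_2, recorder_2, bridge_3, recorder_3 only 5 to 6 are there at a start; the rules pass over those that are not, and their reading is None.
At some moment in a run one of bridge_1, bridge_2, bridge_3 may be knocked a few centimetres aside while the robot is not near it.
It also fails if it takes over 210 s, if anything falls off the work surface, if the arm or the gripper's body presses on something with over 40 N, if the wrist force passes 120 N, or if a joint passes its speed limit or range.

## Working session

There is one attempt and no reset: what is moved stays moved. The work goes in short steps, Python scripts to look and compute and a tool call to move; the robot and the scene stay as the last step left them, time stands still between calls to the robot, and variables do not carry over. Pictures are saved under pics/ and viewed, at most 14 in all, crops included, and the job is handed in when it is done.

Besides the shell and the picture viewer there is one more tool, called after "Request:" by a JSON object that holds its "fn" and its "kwargs". apply_moves: Moves the arm, as the interface text tells. Its arguments: {"type":"object","properties":{"series":{"type":"array","items":{"type":"array","items":{"type":"array","items":{"type":"number"}}}},"force":{"type":"number"}},"required":["series"]}

```bash
mkdir -p pics; ls; python3 - <<'E'
from bench import readout,get_image,env
import cv2,json,numpy as np
s=readout.read_state();print(s, env.pinch_z)
for n in("scene","top","wrist"):
    g=get_image(n);cv2.imwrite(f"pics/{n}0.png",g["frame"])
    print(n,{k:np.round(v,4).tolist() for k,v in g.items() if k!="frame"})
E
```

```text
pics
{'time': 0.0, 'q': array([-1.29861274e+00,  4.80845504e-01,  1.59691562e+00, -9.50865872e-06,
        1.06509535e+00, -4.65873730e-02]), 'joint_vel': array([-1.58057118e-05,  4.51445358e-04, -2.08900470e-03, -6.22804765e-04,
        9.17838597e-04, -7.82105930e-04]), 'effort': array([-1.19924876e-03, -9.50643468e+01, -4.30178225e+01, -2.24922192e-04,
        1.22341499e-02,  4.30985892e-05]), 'tcp_pos': array([ 0.20360538, -0.6167838 ,  0.19904799]), 'tool_rot': array([-6.27423568e-04,  9.87324438e-01,  1.58713751e-01, -7.52582710e-05]), 'wrist_force': array([-0.32570358, -0.01997572, -0.35760949]), 'moment': array([-0.00690194,  0.02142893, -0.01191152]), 'gripper_force': 0.0, 'width': 0.08557957818614255} 0.0187
scene {'fx': 596.7936, 'fy': 596.7936, 'cx': 322.024, 'cy': 239.981, 'rvec': [1.7574, 1.9851, -0.6355], 'tvec': [0.042, -0.3766, 1.6762]}
top {'fx': 485.7038, 'fy': 485.7038, 'cx': 322.151, 'cy': 237.2887, 'rvec': [2.1717, -2.2057, 0.0853], 'tvec': [0.0056, 0.5376, 1.1263]}
wrist {'fx': 393.7658, 'fy': 393.7658, 'cx': 317.3096, 'cy': 243.8264, 'mount': [[-0.0001, -0.9519, -0.3065, 0.0791], [1.0, -0.0002, 0.0002, -0.0006], [-0.0002, -0.3065, 0.9519, -0.1737], [0.0, 0.0, 0.0, 1.0]]}
```

View pics/scene0.png

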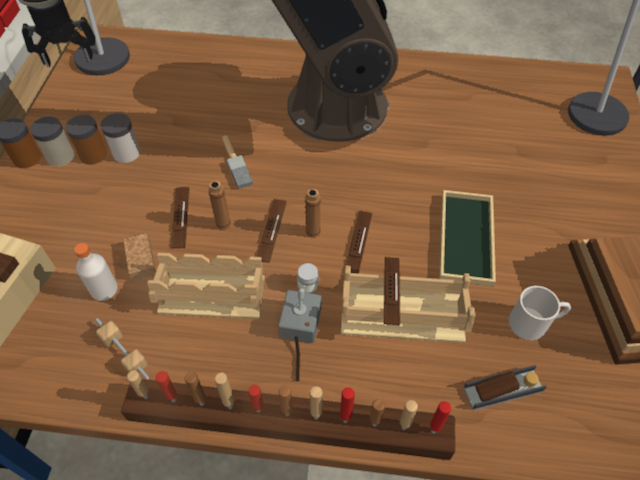

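View pics/top0.png

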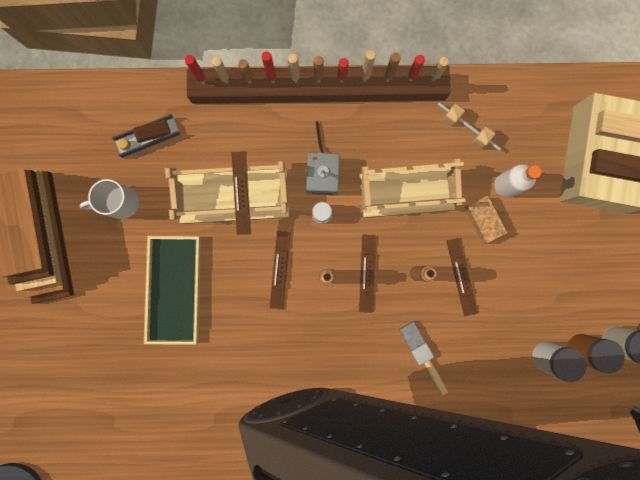

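```bash
cat > h.py <<'E'
import numpy as np,cv2,json
from scipy.spatial.transform import Rotation as R
from bench import readout,get_image,env
def tcp():
    s=readout.read_state();q=s["tool_rot"];T=np.eye(4)
    T[:3,:3]=R.from_quat([q[1],q[2],q[3],q[0]]).as_matrix();T[:3,3]=s["tcp_pos"];return T
class Cam:
    def __init__(s,name,save=None):
        T=tcp();g=get_image(name);s.im=g["frame"]
        s.K=np.array([[g["fx"],0,g["cx"]],[0,g["fy"],g["cy"]],[0,0,1]])
        if name=="wrist": C=T@np.array(g["mount"])
        else:
            C=np.eye(4);C[:3,:3]=cv2.Rodrigues(np.array(g["rvec"]))[0];C[:3,3]=np.ravel(g["tvec"]);C=np.linalg.inv(C)
        s.C=C
        if save: cv2.imwrite("pics/"+save,s.im)
    def ray(s,uv):
        uv=np.atleast_2d(uv).astype(float)
        d=np.c_[uv,np.ones(len(uv))]@np.linalg.inv(s.K).T@s.C[:3,:3].T
        return s.C[:3,3],d
    def on(s,uv,z=0.,n=(0,0,1),p=None):   # hit plane through p (or height z) with normal n
        o,d=s.ray(uv);n=np.array(n,float);p=np.array([0,0,z]) if p is None else np.array(p)
        return o+d*(((p-o)@n)/(d@n))[:,None]
    def px(s,P):
        P=np.atleast_2d(P);c=(P-s.C[:3,3])@s.C[:3,:3];c=c@s.K.T;return c[:,:2]/c[:,2:]
def two(c1,u1,c2,u2):
    o1,d1=c1.ray(u1);o2,d2=c2.ray(u2);d1=d1[0];d2=d2[0]
    t=np.linalg.lstsq(np.c_[d1,-d2],o2-o1,rcond=None)[0];a=o1+d1*t[0];b=o2+d2*t[1]
    return (a+b)/2,np.linalg.norm(a-b)
def pose(p,yaw=0,tilt=0):  # tool down, x_tool turned by yaw, tool leaning forward by tilt
    T=np.eye(4);T[:3,:3]=(R.from_euler("z",yaw)*R.from_euler("y",-tilt)*R.from_quat([1,0,0,0])).as_matrix();T[:3,3]=p;return T
def plan(T0,T1,n=None):
    D=np.linalg.inv(T0)@T1;r=R.from_matrix(D[:3,:3]).as_rotvec();p=D[:3,3]
    if n is None: n=int(max(np.ceil(np.linalg.norm(p)/.036),np.ceil(np.degrees(np.linalg.norm(r))/6.5),1))
    S=sum(R.from_rotvec(r/n*k).as_matrix() for k in range(n));d=np.linalg.solve(S,p)
    print(n,"rows",[float(x) for x in np.r_[d.round(4),np.degrees(r/n).round(2)]])
    return n
def darkrects(c,z,box,thr=75,amin=200):
    x0,y0,x1,y1=box;hsv=cv2.cvtColor(c.im,cv2.COLOR_BGR2HSV)
    m=np.zeros(hsv.shape[:2],np.uint8);m[y0:y1,x0:x1]=(hsv[y0:y1,x0:x1,2]<thr)*255
    m=cv2.morphologyEx(m,cv2.MORPH_CLOSE,np.ones((5,5)))
    out=[]
    for k in cv2.findContours(m,cv2.RETR_EXTERNAL,cv2.CHAIN_APPROX_NONE)[0]:
        if cv2.contourArea(k)<amin: continue
        P=c.on(k[:,0,:],z)[:,:2];r=cv2.minAreaRect((P*1000).astype(np.float32));(a,b),(w,h),t=r
        if w<h: t-=90;w,h=h,w
        t=(t+90)%180-90
        out.append([round(v,1) for v in(a,b,w,h,t)]+[k[:,0].mean(0).round().tolist()])
    return out
E
python3 - <<'E'
from h import *
t=Cam("top");s=Cam("scene")
for thr in (60,80):
    for r in darkrects(t,.008,(240,220,490,330),thr): print(thr,r)
print("rec tops",t.on([(327,277),(429,273)],.145), s.on([(313,192),(214,185)],.145))
print("switch/tin",two(t,(323,171),s,(303,285)),two(t,(322,212),s,(308,270)))
print("tray",t.on([(147,237),(199,237),(198,343),(145,343)],.022))
a=t.im[130:245,150:480];cv2.imwrite("pics/top1.png",cv2.resize(a,(800,279),interpolation=cv2.INTER_CUBIC))
E
```

```text
rec tops [[ 0.44550999 -0.01056256  0.145     ]
 [ 0.4504668  -0.22387951  0.145     ]] [[ 0.44465958 -0.00956485  0.145     ]
 [ 0.45173832 -0.22787393  0.145     ]]
switch/tin (array([ 0.67251584, -0.0031035 ,  0.12864338]), np.float64(0.005760699715757035)) (array([ 0.59243929, -0.00241755,  0.06048309]), np.float64(0.0011217158245026223))
tray [[0.54437455 0.40821189 0.022     ]
 [0.54251224 0.28641697 0.022     ]
 [0.29678762 0.28819709 0.022     ]
 [0.29883052 0.41044168 0.022     ]]
```

View pics/top1.png

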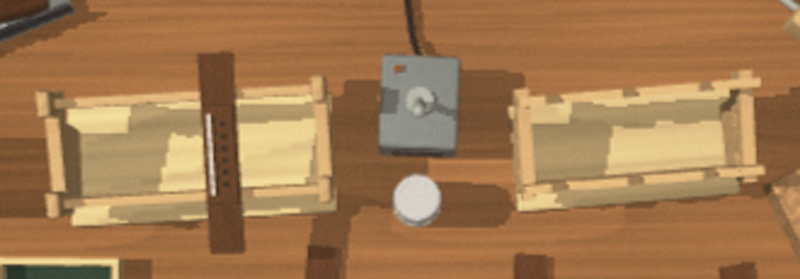

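```bash
python3 - <<'E'
from h import *
t=Cam("top");hsv=cv2.cvtColor(t.im,cv2.COLOR_BGR2HSV)
print(hsv[270,272:290,2],hsv[165,232:252,2],hsv[300,360:376,2])
sc=330/800
def U(p): return np.array(p)*sc+np.array([150,130])-.3
def deck(far,near,hx,zs,name):
    zf=.085+hx*np.sin(.2)+zs*np.cos(.2);zn=.085-hx*np.sin(.2)+zs*np.cos(.2)
    F=t.on([U(p) for p in far],zf);N=t.on([U(p) for p in near],zn)
    for P in(F,N): d=P[0]-P[1];print(name,P.round(4).tolist(),"len",np.linalg.norm(d[:2]).round(4),"yaw",np.arctan2(-d[0],d[1]).round(4))
    print("sep",(F.mean(0)-N.mean(0)).round(4),"centre stop tops",(F.mean(0)+N.mean(0))/2, "-> deck centre shift x +",zs*np.sin(.2))
deck([(50,103),(318,90)],[(53,205),(325,188)],.046,.016,"rack")
deck([(523,98),(748,80)],[(521,193),(753,173)],.040,.016,"cradle")
for thr in (90,100,110):
    for r in darkrects(t,.008,(240,220,490,330),thr): print(thr,r)
for r in darkrects(t,.093,(232,150,252,236),100): print("dry",r)
E
```

```text
[153 113 105 179 218 110  92 107 105 104 103 103 108  99  87 114 125 127] [125 100 103 104 105 105 106 108 105 101 103 103 107 108 120 155 175 174
 177 178] [108 110 103 110 105 102 102 103  97  99 100 101  99 104 117 133]
rack [[0.679, 0.3277, 0.1098], [0.6874, 0.086, 0.1098]] len 0.2419 yaw 0.0348
rack [[0.5886, 0.33, 0.0915], [0.6005, 0.0819, 0.0915]] len 0.2484 yaw 0.048
sep [0.0886 0.0009 0.0183] centre stop tops [0.63887996 0.20638923 0.10068107] -> deck centre shift x + 0.0031787092927209794
cradle [[0.6777, -0.0994, 0.1086], [0.6913, -0.3042, 0.1086]] len 0.2052 yaw 0.0663
cradle [[0.5931, -0.0972, 0.0927], [0.6084, -0.3104, 0.0927]] len 0.2137 yaw 0.0715
sep [0.0837 0.002  0.0159] centre stop tops [ 0.6426027  -0.20279172  0.10068107] -> deck centre shift x + 0.0031787092927209794
100 [419.5, -336.2, 133.3, 32.3, 13.1, [464.0, 285.0]]
100 [434.8, -107.0, 129.7, 33.1, -3.9, [368.0, 279.0]]
100 [443.1, 100.0, 135.0, 30.1, -6.0, [281.0, 279.0]]
110 [440.3, -332.0, 179.8, 34.6, 11.2, [462.0, 276.0]]
110 [452.3, -108.2, 179.9, 34.4, -3.5, [367.0, 273.0]]
110 [464.5, 97.9, 182.6, 32.7, -6.2, [280.0, 269.0]]
dry [616.7, 175.3, 142.0, 27.7, 3.3, [243.0, 200.0]]
```

```bash
python3 - <<'E'
from h import *
T0=tcp();T1=pose([.46,-.12,.27],0.04,0.1);T2=pose([.60,.178,.20],.041,.2)
plan(T0,T1);plan(T1,T2)
E
```

```text
16 rows [0.0218, -0.0276, -0.0034, -0.05, 0.36, 1.0]
10 rows [0.014, -0.0292, 0.0091, 0.0, 0.57, -0.01]
```

Request:
{"fn": "apply_moves", "kwargs": {"series": [[[0.0218, -0.0276, -0.0034, -0.05, 0.36, 1.0, 0.06], [0.0218, -0.0276, -0.0034, -0.05, 0.36, 1.0, 0.06], [0.0218, -0.0276, -0.0034, -0.05, 0.36, 1.0, 0.06], [0.0218, -0.0276, -0.0034, -0.05, 0.36, 1.0, 0.06], [0.0218, -0.0276, -0.0034, -0.05, 0.36, 1.0, 0.06], [0.0218, -0.0276, -0.0034, -0.05, 0.36, 1.0, 0.06], [0.0218, -0.0276, -0.0034, -0.05, 0.36, 1.0, 0.06], [0.0218, -0.0276, -0.0034, -0.05, 0.36, 1.0, 0.06], [0.0218, -0.0276, -0.0034, -0.05, 0.36, 1.0, 0.06], [0.0218, -0.0276, -0.0034, -0.05, 0.36, 1.0, 0.06], [0.0218, -0.0276, -0.0034, -0.05, 0.36, 1.0, 0.06], [0.0218, -0.0276, -0.0034, -0.05, 0.36, 1.0, 0.06], [0.0218, -0.0276, -0.0034, -0.05, 0.36, 1.0, 0.06], [0.0218, -0.0276, -0.0034, -0.05, 0.36, 1.0, 0.06], [0.0218, -0.0276, -0.0034, -0.05, 0.36, 1.0, 0.06], [0.0218, -0.0276, -0.0034, -0.05, 0.36, 1.0, 0.06]]], "force": 40}}

```text
time: 1.63
tcp_pos: [0.4606, -0.1184, 0.27]
tool_rot: [-0.001, 0.999, 0.019, 0.051]
wrist_force: [0.5, -0.8, -0.3]
width: 0.0598
gripper_force: 0.0
```

Request:
{"fn": "apply_moves", "kwargs": {"series": [[[0.014, -0.0292, 0.0091, 0, 0.57, 0, 0.06], [0.014, -0.0292, 0.0091, 0, 0.57, 0, 0.06], [0.014, -0.0292, 0.0091, 0, 0.57, 0, 0.06], [0.014, -0.0292, 0.0091, 0, 0.57, 0, 0.06], [0.014, -0.0292, 0.0091, 0, 0.57, 0, 0.06], [0.014, -0.0292, 0.0091, 0, 0.57, 0, 0.06], [0.014, -0.0292, 0.0091, 0, 0.57, 0, 0.06], [0.014, -0.0292, 0.0091, 0, 0.57, 0, 0.06], [0.014, -0.0292, 0.0091, 0, 0.57, 0, 0.06], [0.014, -0.0292, 0.0091, 0, 0.57, 0, 0.06], [0, 0, 0, 0, 0, 0, 0.06], [0, 0, 0, 0, 0, 0, 0.06]]]}}

```text
time: 2.63
tcp_pos: [0.5999, 0.1791, 0.1992]
tool_rot: [-0.002, 0.995, 0.021, 0.1]
wrist_force: [0.5, -0.6, 0.3]
width: 0.0601
gripper_force: 0.0
```

```bash
python3 - <<'E'
from h import *
s=readout.read_state();print(s["time"],s["q"].round(4),s["width"]);print(tcp().round(4))
c=Cam("wrist","w1.png")
E
```

```text
2.6333 [ 0.2707  0.3489  1.8391 -0.0655  0.76    1.8428] 0.06007876170711344
[[ 0.9793  0.0417  0.1982  0.5999]
 [ 0.0409 -0.9991  0.0082  0.1791]
 [ 0.1984  0.     -0.9801  0.1992]
 [ 0.      0.      0.      1.    ]]
```

View pics/w1.png

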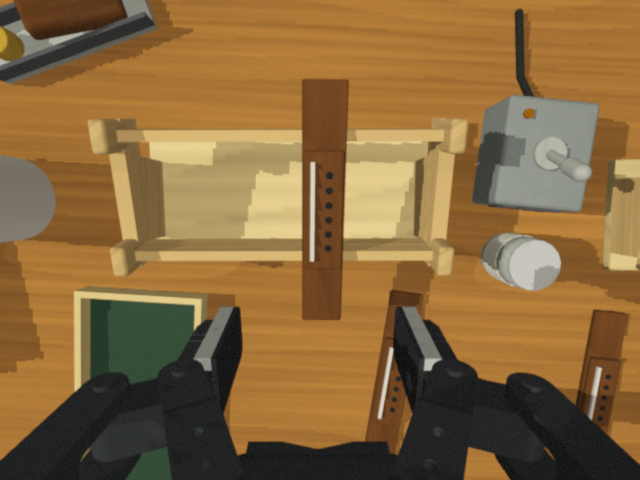

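```bash
cat >> h.py <<'E'
def deckT(c,yaw,pitch=.2):
    T=np.eye(4);T[:3,:3]=(R.from_euler("z",yaw)*R.from_euler("y",-pitch)).as_matrix();T[:3,3]=c;return T
def ondeck(cam,D,uv,z):   # returns deck-frame xy
    p=D[:3,3]+D[:3,2]*z;P=cam.on(uv,n=D[:3,2],p=p);return (P-D[:3,3])@D[:3,:3]
E
python3 - <<'E'
from h import *
c=Cam("wrist");D=deckT([.642,.206,.085],.041)
print("stops",(1e3*ondeck(c,D,[(103,135),(455,135),(124,257),(441,258)],.016)).round(1).tolist())
print("rails far/near centre line",(1e3*ondeck(c,D,[(160,136),(420,136),(160,248),(420,249)],.0)).round(1).tolist())
print("bridge",(1e3*ondeck(c,D,[(303,80),(349,80),(341,320),(303,320)],.006)).round(1).tolist())
print("tray",c.on([(75,290),(207,295)],.022).round(4))
hsv=cv2.cvtColor(c.im,cv2.COLOR_BGR2HSV)
print(hsv[200,295:355,2])
E
```

```text
stops [[47.3, 120.6, 16.0], [47.2, -119.6, 16.0], [-41.1, 119.6, 16.0], [-42.0, -118.6, 16.0]]
rails far/near centre line [[46.0, 88.0, 0.0], [45.9, -99.8, -0.0], [-39.3, 98.4, -0.0], [-40.2, -106.6, 0.0]]
bridge [[82.9, -15.9, 6.0], [82.9, -47.2, 6.0], [-99.7, -45.0, 6.0], [-99.7, -13.8, 6.0]]
tray [[0.5487 0.4048 0.022 ]
 [0.5489 0.2806 0.022 ]]
[230 230 229 229 220 178 117 112 107 108 110 114 120 162 213 220 219 206
 131  94  89  85  88  93 110 115 112 112 114 111 112 112 111 112 113 111
 110 109 109 113 112 113 114 112 110  94  83 130 194 216 220 219 220 220
 217 218 219 219 221 219]
```

```bash
cat >> h.py <<'E'
RACK=([.6425,.206,.085],.041)
CRAD=([.646,-.203,.085],.069)
def dpose(deck,xyz,dyaw=0):   # tool normal to deck plane, tcp at deck xyz
    D=deckT(*deck);T=np.eye(4);T[:3,:3]=D[:3,:3]@R.from_euler("z",dyaw).as_matrix()@np.diag([1,-1,-1.]);T[:3,3]=(D@np.r_[xyz,1])[:3];return T
E
python3 - <<'E'
from h import *
T0=tcp();a=dpose(RACK,[-.0084,-.0305,.06],-.0117);b=dpose(RACK,[-.0084,-.0305,.001],-.0117)
plan(T0,a);plan(a,b,3)
up=dpose(RACK,[-.0084,-.0305,.09],-.0117)
# tray centre
x=(.544+.298)/2+.001;y=(.408+.2864+.4104+.288)/4-.001
ty=np.arctan2(.4104-.4082,.2988-.5444);print("tray",x,y,np.arctan2(-(.40821-.41044),-(.54437-.29883)))
print(up[:3,3])
E
```

```text
2 rows [0.006, 0.0017, 0.0306, 0.01, 0.0, 0.3]
3 rows [0.0, -0.0, 0.0197, 0.0, -0.0, 0.0]
tray 0.42200000000000004 0.3472 3.132510879986464
[0.6176593  0.17445531 0.17153717]
```

Request:
{"fn": "apply_moves", "kwargs": {"series": [[[0.006, 0.0017, 0.0306, 0, 0, 0.3, 0.055], [0.006, 0.0017, 0.0306, 0, 0, 0.3, 0.055], [0, 0, 0.0197, 0, 0, 0, 0.055], [0, 0, 0.0197, 0, 0, 0, 0.055], [0, 0, 0.0197, 0, 0, 0, 0.055], [0, 0, 0, 0, 0, 0, 0.055], [0, 0, 0, 0, 0, 0, 0.02], [0, 0, 0, 0, 0, 0, 0.02], [0, 0, 0, 0, 0, 0, 0.02], [0, 0, 0, 0, 0, 0, 0.02], [0, 0, 0, 0, 0, 0, 0.02], [0, 0, 0, 0, 0, 0, 0.02], [0, 0, -0.03, 0, 0, 0, 0.02], [0, 0, -0.03, 0, 0, 0, 0.02], [0, 0, -0.03, 0, 0, 0, 0.02], [0, 0, 0, 0, 0, 0, 0.02]]], "force": 40}}

```text
time: 4.07
tcp_pos: [0.62, 0.1757, 0.1786]
tool_rot: [-0.003, 0.995, 0.014, 0.104]
wrist_force: [1.8, 0.9, 0.8]
width: 0.0197
gripper_force: 0.0
```

```bash
python3 - <<'E'
from h import *
s=readout.read_state();print(s["time"],s["q"].round(4),s["width"],s["gripper_force"]);T=tcp();print(T.round(4))
c=Cam("wrist","w2.png")
a=pose([.4215,.347,.10],-.009,0);b=pose([.4215,.347,.0115],-.009,0)
plan(T,a);plan(a,b)
E
```

```text
4.0667 [ 0.2558  0.3936  1.8289 -0.0648  0.7169  1.842 ] 0.01965292291004229 0.0
[[ 0.9781  0.0295  0.2059  0.62  ]
 [ 0.028  -0.9996  0.0099  0.1757]
 [ 0.2061 -0.0039 -0.9785  0.1786]
 [ 0.      0.      0.      1.    ]]
8 rows [-0.0256, -0.0217, 0.007, -0.06, -1.49, 0.27]
3 rows [-0.0, 0.0, 0.0295, 0.0, 0.0, -0.0]
```

View pics/w2.png

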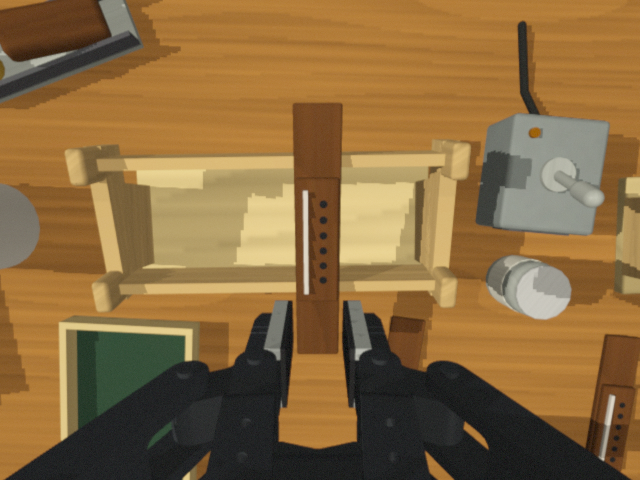

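```bash
python3 - <<'E'
from h import *
c=Cam("wrist");D=deckT(*RACK);T=tcp()
print("stops",(1e3*ondeck(c,D,[(82,165),(457,160),(107,290),(443,290)],.016)).round(1).tolist())
B=ondeck(c,D,[(294,103),(341,104),(338,353),(297,352)],.006)*1e3;print("bridge",B.round(1).tolist(),B.mean(0),(B[0]+B[1]-B[2]-B[3])[:2])
print("tcp deck",(np.linalg.inv(D)@T)[:3,3])
for z in(.03,.0):plan(T,dpose(RACK,[B[:,0].mean()/1e3,B[:,1].mean()/1e3,z],-.012),4)
E
```

```text
stops [[46.6, 119.5, 16.0], [46.9, -117.3, 16.0], [-39.5, 118.6, 16.0], [-42.2, -116.0, 16.0]]
bridge [[82.3, -15.2, 6.0], [81.4, -44.7, 6.0], [-98.4, -43.4, 6.0], [-97.2, -12.1, 6.0]] [ -7.97760227 -28.84557732   6.        ] [359.25120444  -4.35257623]
tcp deck [-0.00682297 -0.0298133   0.0925247 ]
4 rows [-0.0003, -0.0002, 0.0156, -0.01, -0.05, -0.0]
4 rows [-0.0003, -0.0002, 0.0231, -0.01, -0.05, -0.0]
```

Request:
{"fn": "apply_moves", "kwargs": {"series": [[[0, 0, 0, 0, 0, 0, 0.06], [0, 0, 0, 0, 0, 0, 0.06], [0, 0, 0, 0, 0, 0, 0.06], [0, 0, 0, 0, 0, 0, 0.06], [0, 0, 0, 0, 0, 0, 0.06], [0, 0, 0, 0, 0, 0, 0.06], [-0.0003, 0, 0.0231, 0, -0.05, 0, 0.06], [-0.0003, 0, 0.0231, 0, -0.05, 0, 0.06], [-0.0003, 0, 0.0231, 0, -0.05, 0, 0.06], [-0.0003, 0, 0.0231, 0, -0.05, 0, 0.06], [0, 0, 0, 0, 0, 0, 0.06], [0, 0, 0, 0, 0, 0, 0.06], [0, 0, 0, 0, 0, 0, 0.06]]], "force": 40}}

```text
time: 5.25
tcp_pos: [0.6354, 0.1756, 0.0828]
tool_rot: [-0.003, 0.995, 0.014, 0.099]
wrist_force: [1.1, 0.5, 0.1]
width: 0.0601
gripper_force: 0.0
```

Request:
{"fn": "apply_moves", "kwargs": {"series": [[[0, 0, 0, 0, 0, 0, 0.02], [0, 0, 0, 0, 0, 0, 0.02], [0, 0, 0, 0, 0, 0, 0.02], [0, 0, 0, 0, 0, 0, 0.02], [0, 0, 0, 0, 0, 0, 0.02], [0, 0, 0, 0, 0, 0, 0.02], [0, 0, 0, 0, 0, 0, 0.02], [0, 0, 0, 0, 0, 0, 0.02]]]}}

```text
time: 5.92
tcp_pos: [0.6351, 0.1755, 0.0818]
tool_rot: [-0.003, 0.995, 0.014, 0.098]
wrist_force: [-0.4, -0.8, -0.1]
width: 0.0199
gripper_force: 0.0
```

```bash
python3 - <<'E'
from h import *
D=deckT(*RACK);T=tcp();print("tcp deck",(np.linalg.inv(D)@T)[:3,3]);c=Cam("wrist","w3.png")
E
```

```text
tcp deck [-0.00907477 -0.0301287  -0.00139216]
```

View pics/w3.png

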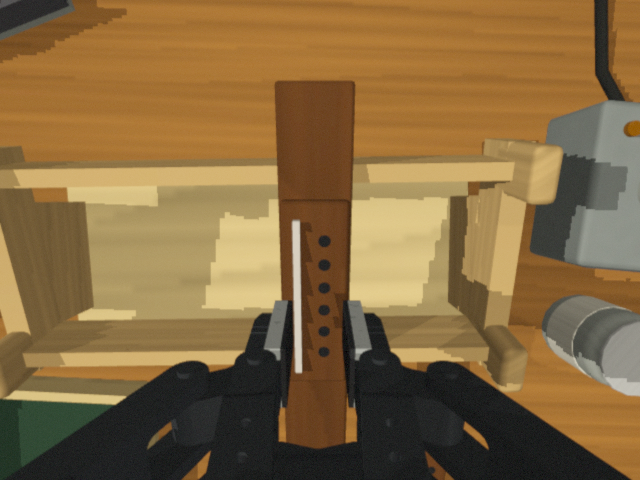

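Request:
{"fn": "apply_moves", "kwargs": {"series": [[[0, 0, 0, 0, 0, 0, 0.06], [0, 0, 0, 0, 0, 0, 0.06], [0, 0, 0, 0, 0, 0, 0.06], [0, 0, 0, 0, 0, 0, 0.06], [0, 0, 0, 0, 0, 0, 0.06], [0, 0, 0, 0, 0, 0, 0.06], [0, -0.0005, 0.01, 0, 0, 0, 0.06], [0, -0.0005, 0.01, 0, 0, 0, 0.06], [0, 0, 0.004, 0, 0, 0, 0.06], [0, 0, 0, 0, 0, 0, 0.06], [0, 0, 0, 0, 0, 0, 0.02], [0, 0, 0, 0, 0, 0, 0.02], [0, 0, 0, 0, 0, 0, 0.02], [0, 0, 0, 0, 0, 0, 0.02], [0, 0, 0, 0, 0, 0, 0.02], [0, 0, 0, 0, 0, 0, 0.02], [0, 0, 0, 0, 0, 0, 0.02], [0, 0, 0, 0, 0, 0, 0.02]]], "force": 40}}

```text
time: 7.47
tcp_pos: [0.6399, 0.1768, 0.0587]
tool_rot: [-0.003, 0.995, 0.014, 0.099]
wrist_force: [-1.7, -0.7, 5.0]
width: 0.0285
gripper_force: 40.2
```

```bash
python3 - <<'E'
from h import *
D=deckT(*RACK);T=tcp();print("tcp deck",(np.linalg.inv(D)@T)[:3,3]);s=readout.read_state();print(s["width"],s["gripper_force"],s["wrist_force"])
c=Cam("scene");u=c.px(T[:3,3])[0];print(u);x,y=u.astype(int)
w=Cam("wrist")
a=cv2.resize(c.im[y-70:y+50,x-80:x+80],(533,400),interpolation=cv2.INTER_CUBIC)
cv2.circle(a,(int(80*3.33),int(70*3.33)),3,(0,255,0),1)
cv2.imwrite("pics/s4.png",np.hstack([a,w.im[140:460,227:413][:,:,:]][:1]))
E
```

```text
tcp deck [-0.00891938 -0.02906848 -0.02506698]
0.028463239099672768 40.1550418138504 [-1.74331141 -0.68055848  4.98880661]
[389.87436891 298.34777922]
```

View pics/s4.png

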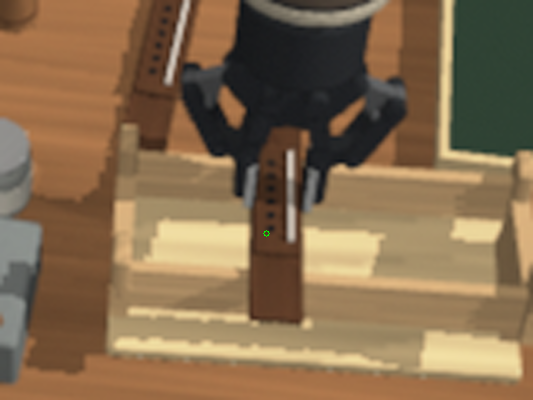

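Request:
{"fn": "apply_moves", "kwargs": {"series": [[[0, 0, 0, 0, 0, 0, 0.06], [0, 0, 0, 0, 0, 0, 0.06], [0, 0, 0, 0, 0, 0, 0.06], [0, 0, 0, 0, 0, 0, 0.06], [0, 0, 0, 0, 0, 0, 0.06], [0, 0, 0.004, 0, 0, 0, 0.06], [0, 0, 0.004, 0, 0, 0, 0.06], [0, 0, 0, 0, 0, 0, 0.06], [0, 0, 0, 0, 0, 0, 0.06], [0, 0, 0, 0, 0, 0, 0.02], [0, 0, 0, 0, 0, 0, 0.02], [0, 0, 0, 0, 0, 0, 0.02], [0, 0, 0, 0, 0, 0, 0.02], [0, 0, 0, 0, 0, 0, 0.02], [0, 0, 0, 0, 0, 0, 0.02], [0, 0, 0, 0, 0, 0, 0.02]]], "force": 40}}

```text
time: 8.9
tcp_pos: [0.6414, 0.1769, 0.0507]
tool_rot: [-0.003, 0.995, 0.014, 0.098]
wrist_force: [-3.3, -0.6, 6.4]
width: 0.0304
gripper_force: 39.8
```

```bash
python3 - <<'E'
from h import *
D=deckT(*RACK);T=tcp();print("tcp deck",(np.linalg.inv(D)@T)[:3,3])
w=Cam("wrist");a=w.im[230:430,220:420];cv2.imwrite("pics/w5.png",cv2.resize(a,(600,600),interpolation=cv2.INTER_CUBIC))
E
```

```text
tcp deck [-0.0090751  -0.02907503 -0.03311302]
```

View pics/w5.png

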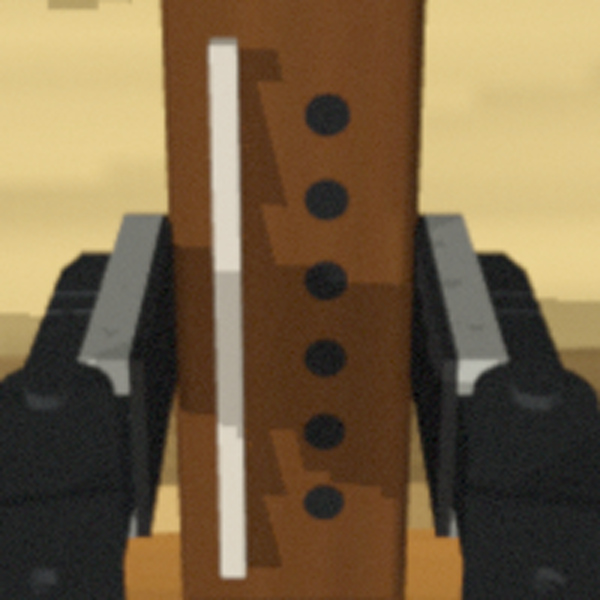

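```bash
python3 - <<'E'
from h import *
T=tcp();up=T@pose([0,0,-.08]);U=T.copy();U[:3,3]-=.085*T[:3,2]
a=pose([.4215,.347,.07],-.009,0);b=pose([.4215,.347,-.020],-.009,0)
plan(U,a);plan(a,b)
E
```

```text
8 rows [-0.0259, -0.0216, 0.0052, -0.04, -1.41, 0.27]
3 rows [-0.0, 0.0, 0.03, 0.0, 0.0, -0.0]
```

Request:
{"fn": "apply_moves", "kwargs": {"series": [[[0, 0, -0.015, 0, 0, 0, 0.02], [0, 0, -0.02, 0, 0, 0, 0.02], [0, 0, -0.025, 0, 0, 0, 0.02], [0, 0, -0.025, 0, 0, 0, 0.02], [0, 0, 0, 0, 0, 0, 0.02], [0, 0, 0, 0, 0, 0, 0.02]]]}}

```text
time: 9.45
tcp_pos: [0.6256, 0.1764, 0.1353]
tool_rot: [-0.003, 0.995, 0.014, 0.1]
wrist_force: [0.3, 0.0, -0.6]
width: 0.0308
gripper_force: 40.1
```

Request:
{"fn": "apply_moves", "kwargs": {"series": [[[-0.0259, -0.0216, 0.0052, -0.04, -1.41, 0.27, 0.02], [-0.0259, -0.0216, 0.0052, -0.04, -1.41, 0.27, 0.02], [-0.0259, -0.0216, 0.0052, -0.04, -1.41, 0.27, 0.02], [-0.0259, -0.0216, 0.0052, -0.04, -1.41, 0.27, 0.02], [-0.0259, -0.0216, 0.0052, -0.04, -1.41, 0.27, 0.02], [-0.0259, -0.0216, 0.0052, -0.04, -1.41, 0.27, 0.02], [-0.0259, -0.0216, 0.0052, -0.04, -1.41, 0.27, 0.02], [-0.0259, -0.0216, 0.0052, -0.04, -1.41, 0.27, 0.02], [0, 0, 0, 0, 0, 0, 0.02], [0, 0, 0.025, 0, 0, 0, 0.02], [0, 0, 0.025, 0, 0, 0, 0.02], [0, 0, 0.02, 0, 0, 0, 0.02], [0, 0, 0.01, 0, 0, 0, 0.02], [0, 0, 0.005, 0, 0, 0, 0.02], [0, 0, 0, 0, 0, 0, 0.02]]]}}

```text
time: 10.7
tcp_pos: [0.4211, 0.3461, -0.0162]
tool_rot: [0.0, 1.0, -0.005, -0.001]
wrist_force: [0.2, 0.3, -0.1]
width: 0.0304
gripper_force: 40.0
```

```bash
python3 - <<'E'
from h import *
T=tcp();print(T.round(4),readout.read_state()["q"].round(3))
E
```

```text
[[ 1.000e+00 -9.100e-03 -1.400e-03  4.211e-01]
 [-9.100e-03 -1.000e+00 -8.000e-04  3.461e-01]
 [-1.400e-03  8.000e-04 -1.000e+00 -1.620e-02]
 [ 0.000e+00  0.000e+00  0.000e+00  1.000e+00]] [0.632 0.649 1.994 0.    0.501 2.212]
```

Request:
{"fn": "apply_moves", "kwargs": {"series": [[[0, 0, 0.003, 0, 0, 0, 0.02], [0, 0, 0.003, 0, 0, 0, 0.02], [0, 0, 0, 0, 0, 0, 0.02], [0, 0, 0, 0, 0, 0, 0.02]]]}}

```text
time: 11.03
tcp_pos: [0.4219, 0.3468, -0.0205]
tool_rot: [-0.0, 1.0, -0.004, 0.0]
wrist_force: [-0.6, 0.1, -0.5]
width: 0.0305
gripper_force: 40.0
```

Request:
{"fn": "apply_moves", "kwargs": {"series": [[[0, 0, 0.002, 0, 0, 0, 0.02], [0, 0, 0.001, 0, 0, 0, 0.02], [0, 0, 0, 0, 0, 0, 0.02], [0, 0, 0, 0, 0, 0, 0.02]]]}}

```text
time: 11.37
tcp_pos: [0.4216, 0.3467, -0.024]
tool_rot: [-0.0, 1.0, -0.004, 0.0]
wrist_force: [-0.0, -0.4, 0.0]
width: 0.0306
gripper_force: 40.0
```

Request:
{"fn": "apply_moves", "kwargs": {"series": [[[0, 0, 0.001, 0, 0, 0, 0.02], [0, 0, 0, 0, 0, 0, 0.02], [0, 0, 0, 0, 0, 0, 0.02]]]}}

```text
time: 11.62
tcp_pos: [0.4216, 0.3467, -0.025]
tool_rot: [-0.0, 1.0, -0.004, 0.0]
wrist_force: [0.0, 0.2, -1.4]
width: 0.0305
gripper_force: 40.0
```

Request:
{"fn": "apply_moves", "kwargs": {"series": [[[0, 0, 0.0015, 0, 0, 0, 0.02], [0, 0, 0, 0, 0, 0, 0.02], [0, 0, 0, 0, 0, 0, 0.02]]]}}

```text
time: 11.87
tcp_pos: [0.4218, 0.3468, -0.026]
tool_rot: [-0.0, 1.0, -0.004, 0.0]
wrist_force: [-2.2, -1.4, 13.0]
width: 0.0305
gripper_force: 47.6
```

Request:
{"fn": "apply_moves", "kwargs": {"series": [[[0, 0, 0, 0, 0, 0, 0.055], [0, 0, 0, 0, 0, 0, 0.055], [0, 0, 0, 0, 0, 0, 0.055], [0, 0, 0, 0, 0, 0, 0.055], [0, 0, 0, 0, 0, 0, 0.055], [0, 0, -0.01, 0, 0, 0, 0.055], [0, 0, -0.03, 0, 0, 0, 0.055], [0, 0, -0.03, 0, 0, 0, 0.055], [0, 0, -0.03, 0, 0, 0, 0.055], [0, 0, -0.03, 0, 0, 0, 0.055], [0, 0, 0, 0, 0, 0, 0.055]]]}}

```text
time: 12.78
tcp_pos: [0.424, 0.3484, 0.1094]
tool_rot: [-0.002, 1.0, -0.004, 0.003]
wrist_force: [1.9, 0.7, 1.5]
width: 0.0549
gripper_force: 0.0
```

```bash
python3 - <<'E'
from h import *
T=tcp();print(T[:3,3]);w=Cam("wrist","w6.png");t=Cam("top")
for r in darkrects(t,.008,(240,220,490,330),110): print(r)
print(darkrects(w,.012,(0,0,640,480),105,3000))
S=pose([.4645,.098,.12],-.108);plan(T,S)
E
```

```text
[0.42402111 0.34841762 0.10937309]
[449.4, -238.1, 56.9, 35.4, 83.4, [422.0, 273.0]]
[434.5, -332.5, 172.7, 36.2, 11.0, [462.0, 279.0]]
[456.0, 99.7, 162.8, 32.9, -5.8, [279.0, 273.0]]
[449.9, -108.2, 174.1, 33.8, -3.5, [367.0, 272.0]]
[[368.2, 350.6, 569.2, 343.2, 89.8, [320.0, 352.0]]]
8 rows [0.0067, 0.031, -0.0014, -0.04, -0.04, 0.71]
```

View pics/w6.png

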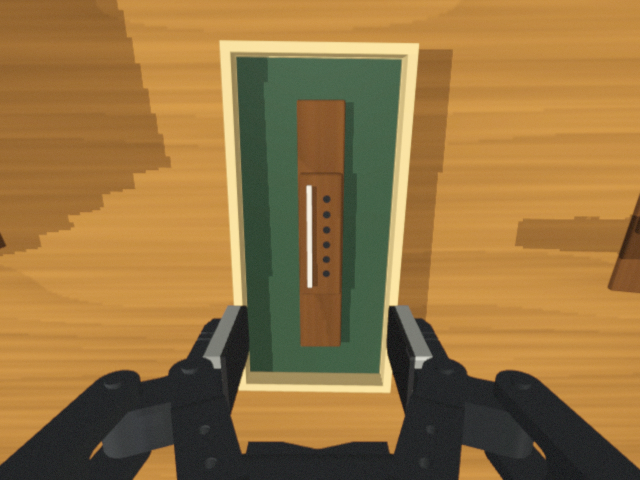

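Request:
{"fn": "apply_moves", "kwargs": {"series": [[[0.0067, 0.031, -0.0014, -0.04, 0, 0.71, 0.055], [0.0067, 0.031, -0.0014, -0.04, 0, 0.71, 0.055], [0.0067, 0.031, -0.0014, -0.04, 0, 0.71, 0.055], [0.0067, 0.031, -0.0014, -0.04, 0, 0.71, 0.055], [0.0067, 0.031, -0.0014, -0.04, 0, 0.71, 0.055], [0.0067, 0.031, -0.0014, -0.04, 0, 0.71, 0.055], [0.0067, 0.031, -0.0014, -0.04, 0, 0.71, 0.055], [0.0067, 0.031, -0.0014, -0.04, 0, 0.71, 0.055], [0, 0, 0, 0, 0, 0, 0.055], [0, 0, 0, 0, 0, 0, 0.055]]]}}

```text
time: 13.72
tcp_pos: [0.4615, 0.0948, 0.1145]
tool_rot: [0.003, 0.998, -0.056, -0.001]
wrist_force: [0.2, 0.3, 0.9]
width: 0.055
gripper_force: 0.0
```

```bash
cat >> h.py <<'E'
def look(thr=140,box=(235,0,405,400)):
    w=Cam("wrist");T=tcp();r=darkrects(w,.007,box,thr,4000);print(r,"q",readout.read_state()["q"].round(3));return w,T,r
E
python3 - <<'E'
from h import *
for thr in(125,140,155):w,T,r=look(thr)
hsv=cv2.cvtColor(w.im,cv2.COLOR_BGR2HSV);print(T.round(4),hsv[150,250:390:4,2]);
E
```

```text
[[465.5, 98.8, 180.9, 31.5, -6.0, [311.0, 212.0]]] q [ 0.144  0.355  2.08  -0.008  0.709  1.831]
[[464.5, 94.1, 181.9, 41.4, -6.0, [318.0, 210.0]]] q [ 0.146  0.355  2.08  -0.008  0.709  1.831]
[[464.7, 93.3, 182.5, 43.4, -6.1, [319.0, 210.0]]] q [ 0.147  0.355  2.08  -0.008  0.709  1.831]
[[ 9.942e-01 -1.074e-01 -1.200e-03  4.616e-01]
 [-1.074e-01 -9.942e-01 -5.200e-03  9.680e-02]
 [-6.000e-04  5.300e-03 -1.000e+00  1.147e-01]
 [ 0.000e+00  0.000e+00  0.000e+00  1.000e+00]] [185 182 184 181 180 179 181 181 182 180 165 115 117 121 120 116 120 116
 119 118 124 116 140 142 156 184 184 186 188 187 188 192 193 192 191]
```

```bash
python3 - <<'E'
from h import *
T=tcp();b=pose([.4655,.0988,-.030],-.105);plan(T,b,5)
u=pose([.4655,.0988,.12],-.105);v=dpose(RACK,[0,.072,.055],0);c=dpose(RACK,[0,.072,-.024],0)
plan(u,v);plan(v,c,4)
E
```

```text
5 rows [0.0007, -0.0006, 0.0289, 0.06, 0.01, -0.03]
7 rows [0.0224, -0.0265, -0.0007, 0.12, 1.63, -1.19]
4 rows [0.0, -0.0, 0.0198, -0.0, 0.0, -0.0]
```

Request:
{"fn": "apply_moves", "kwargs": {"series": [[[0.0007, -0.0006, 0.0289, 0.06, 0, 0, 0.055], [0.0007, -0.0006, 0.0289, 0.06, 0, 0, 0.055], [0.0007, -0.0006, 0.0289, 0.06, 0, 0, 0.055], [0.0007, -0.0006, 0.0289, 0.06, 0, 0, 0.055], [0.0007, -0.0006, 0.015, 0.06, 0, 0, 0.055], [0, 0, 0.008, 0, 0, 0, 0.055], [0, 0, 0.003, 0, 0, 0, 0.055], [0, 0, 0, 0, 0, 0, 0.055], [0, 0, 0, 0, 0, 0, 0.055]]]}}

```text
time: 14.62
tcp_pos: [0.4663, 0.0988, -0.0257]
tool_rot: [-0.0, 0.999, -0.054, 0.001]
wrist_force: [0.5, -0.4, -0.4]
width: 0.0551
gripper_force: 0.0
```

```bash
python3 - <<'E'
from h import *
T=tcp();print(T[:3,3]);b=pose([.4655,.0988,-.030],-.105);plan(T,b,1)
E
```

```text
[ 0.46630583  0.09884712 -0.02573286]
1 rows [-0.0008, 0.0001, 0.0043, -0.02, -0.07, -0.14]
```

Request:
{"fn": "apply_moves", "kwargs": {"series": [[[-0.0004, 0, 0.0035, 0, 0, 0, 0.055], [0, 0, 0, 0, 0, 0, 0.055], [0, 0, 0, 0, 0, 0, 0.02], [0, 0, 0, 0, 0, 0, 0.02], [0, 0, 0, 0, 0, 0, 0.02], [0, 0, 0, 0, 0, 0, 0.02], [0, 0, 0, 0, 0, 0, 0.02], [0, 0, 0, 0, 0, 0, 0.02], [0, 0, 0, 0, 0, 0, 0.02]]], "force": 40}}

```text
time: 15.37
tcp_pos: [0.4658, 0.0985, -0.0293]
tool_rot: [-0.0, 0.999, -0.054, 0.001]
wrist_force: [-1.7, 0.3, 11.4]
width: 0.0306
gripper_force: 38.6
```

Request:
{"fn": "apply_moves", "kwargs": {"series": [[[0, 0, -0.01, 0, 0, 0, 0.02], [0, 0, -0.03, 0, 0, 0, 0.02], [0, 0, -0.03, 0, 0, 0, 0.02], [0, 0, -0.03, 0, 0, 0, 0.02], [0, 0, -0.03, 0, 0, 0, 0.02], [0, 0, -0.02, 0, 0, 0, 0.02], [0, 0, 0, 0, 0, 0, 0.02], [0, 0, 0, 0, 0, 0, 0.02]]]}}

```text
time: 16.03
tcp_pos: [0.4663, 0.0985, 0.1216]
tool_rot: [-0.0, 0.999, -0.054, 0.002]
wrist_force: [-0.1, -0.2, -0.8]
width: 0.0301
gripper_force: 39.9
```

```bash
python3 - <<'E'
from h import *
u=tcp();print(u[:3,3],readout.read_state()["width"]);v=dpose(RACK,[0,.072,.055],0);plan(u,v)
E
```

```text
[0.46625787 0.09854281 0.12162511] 0.030110349122186388
7 rows [0.0222, -0.0266, -0.0005, 0.12, 1.61, -1.22]
```

Request:
{"fn": "apply_moves", "kwargs": {"series": [[[0.0222, -0.0266, -0.0005, 0.12, 1.61, -1.22, 0.02], [0.0222, -0.0266, -0.0005, 0.12, 1.61, -1.22, 0.02], [0.0222, -0.0266, -0.0005, 0.12, 1.61, -1.22, 0.02], [0.0222, -0.0266, -0.0005, 0.12, 1.61, -1.22, 0.02], [0.0222, -0.0266, -0.0005, 0.12, 1.61, -1.22, 0.02], [0.0222, -0.0266, -0.0005, 0.12, 1.61, -1.22, 0.02], [0.0222, -0.0266, -0.0005, 0.12, 1.61, -1.22, 0.02], [0, 0, 0, 0, 0, 0, 0.02], [0, 0, 0, 0, 0, 0, 0.02], [0, 0, 0, 0, 0, 0, 0.02], [0, 0, 0.02, 0, 0, 0, 0.02], [0, 0, 0.02, 0, 0, 0, 0.02], [0, 0, 0.02, 0, 0, 0, 0.02], [0, 0, 0, 0, 0, 0, 0.02], [0, 0, 0, 0, 0, 0, 0.02]]]}}

```text
time: 17.28
tcp_pos: [0.6381, 0.2765, 0.0771]
tool_rot: [-0.001, 0.995, 0.02, 0.097]
wrist_force: [0.5, -0.3, -0.3]
width: 0.0303
gripper_force: 39.9
```

```bash
python3 - <<'E'
from h import *
D=deckT(*RACK);T=tcp();print("tcp deck",(np.linalg.inv(D)@T)[:3,3]);plan(T,dpose(RACK,[0,.072,-.028],0),3)
print(readout.read_state()["q"].round(3))
E
```

```text
tcp deck [-0.00304226  0.07064556 -0.00745062]
3 rows [0.001, -0.0005, 0.0068, 0.03, 0.11, -0.01]
[ 0.406  0.593  1.77  -0.125  0.601  2.033]
```

Request:
{"fn": "apply_moves", "kwargs": {"series": [[[0.001, -0.0005, 0.0068, 0.03, 0.11, 0, 0.02], [0.001, -0.0005, 0.0068, 0.03, 0.11, 0, 0.02], [0.001, -0.0005, 0.0068, 0.03, 0.11, 0, 0.02], [0, 0, 0, 0, 0, 0, 0.02], [0, 0, 0, 0, 0, 0, 0.02]]]}}

```text
time: 17.7
tcp_pos: [0.6462, 0.2797, 0.0587]
tool_rot: [-0.003, 0.995, 0.021, 0.101]
wrist_force: [-0.1, -0.4, -1.0]
width: 0.0299
gripper_force: 39.9
```

Request:
{"fn": "apply_moves", "kwargs": {"series": [[[0, 0, 0, 0, 0, 0, 0.055], [0, 0, 0, 0, 0, 0, 0.055], [0, 0, 0, 0, 0, 0, 0.055], [0, 0, 0, 0, 0, 0, 0.055], [0, 0, 0, 0, 0, 0, 0.055], [0, 0, -0.01, 0, 0, 0, 0.055], [0, 0, -0.03, 0, 0, 0, 0.055], [0, 0, -0.03, 0, 0, 0, 0.055], [0, 0, -0.03, 0, 0, 0, 0.055], [0, 0, -0.02, 0, 0, 0, 0.055], [0, 0, 0, 0, 0, 0, 0.055]]]}}

```text
time: 18.62
tcp_pos: [0.6236, 0.2796, 0.1823]
tool_rot: [-0.004, 0.994, 0.021, 0.105]
wrist_force: [1.3, -0.1, 0.8]
width: 0.0551
gripper_force: 0.0
```

```bash
cat >> h.py <<'E'
def rackfit(w,box,thr=150):   # outline of a bridge on the rack in deck mm
    D=deckT(*RACK);g=cv2.cvtColor(w.im,cv2.COLOR_BGR2HSV)[:,:,2];x0,y0,x1,y1=box
    m=np.zeros_like(g);m[y0:y1,x0:x1]=(g[y0:y1,x0:x1]<thr)*255;m=cv2.morphologyEx(m,cv2.MORPH_OPEN,np.ones((9,9)))
    k=max(cv2.findContours(m,0,1)[0],key=cv2.contourArea);P=ondeck(w,D,k[:,0,:],.006)[:,:2]*1e3
    print("bridge deck mm",cv2.minAreaRect(P.astype(np.float32)))
E
python3 - <<'E'
from h import *
T=tcp();D=deckT(*RACK);print("tcp deck",(np.linalg.inv(D)@T)[:3,3]);w=Cam("wrist","w7.png")
for thr in (130,150):rackfit(w,(250,20,390,400),thr)
t=Cam("top")
for r in darkrects(t,.008,(240,220,490,330),110): print(r)
plan(T,pose([.4523,-.1082,.12],-.061))
E
```

```text
tcp deck [0.00382341 0.07433969 0.09849411]
bridge deck mm ((-22.061599731445312, 89.67776489257812), (69.1026611328125, 227.4261932373047), 87.09722137451172)
bridge deck mm ((-26.73375701904297, 71.14591217041016), (86.86299896240234, 234.6334991455078), 77.52490997314453)
[432.7, -106.9, 134.5, 33.1, -3.9, [368.0, 280.0]]
[442.4, -331.7, 179.6, 33.8, 11.4, [462.0, 275.0]]
12 rows [-0.0146, 0.0324, 0.0034, -0.07, -1.0, 0.49]
```

View pics/w7.png

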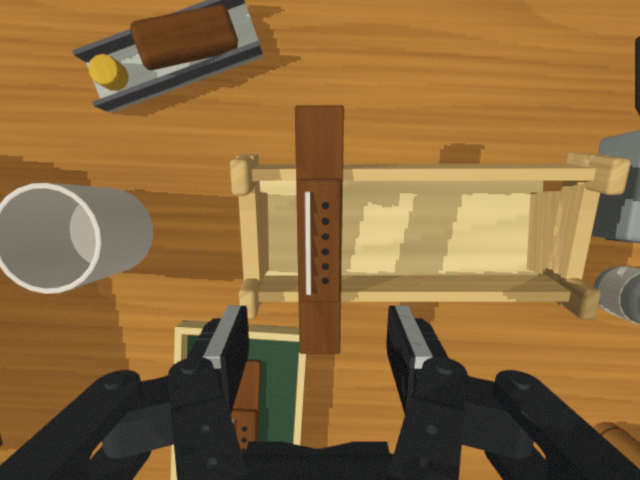

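```bash
python3 - <<'E'
from h import *
w=Cam("wrist");T=tcp();D=deckT(*RACK);print("tcp deck",(np.linalg.inv(D)@T)[:3,3])
B=ondeck(w,D,[(296,105),(344,106),(339,353),(300,353)],.006)*1e3;print("bridge",B.round(1).tolist(),B.mean(0),(B[0]+B[1]-B[2]-B[3])[:2]/2)
print("stops",(1e3*ondeck(w,D,[(246,176),(607,174),(250,297),(581,300)],.016)).round(1).tolist())
plan(T,pose([.4523,-.1082,.16],-.061))
E
```

```text
tcp deck [0.00108321 0.07331493 0.09348003]
bridge [[88.3, 88.0, 6.0], [87.8, 57.8, 6.0], [-91.1, 57.9, 6.0], [-91.2, 87.8, 6.0]] [-1.55472997 72.85725229  6.        ] [1.79208138e+02 3.41367539e-02]
stops [[45.2, 120.1, 16.0], [46.6, -109.8, 16.0], [-39.5, 121.9, 16.0], [-41.4, -111.1, 16.0]]
12 rows [-0.0141, 0.0323, -0.0002, -0.06, -0.97, 0.49]
```

Request:
{"fn": "apply_moves", "kwargs": {"series": [[[-0.0141, 0.0323, -0.0002, -0.06, -0.97, 0.49, 0.055], [-0.0141, 0.0323, -0.0002, -0.06, -0.97, 0.49, 0.055], [-0.0141, 0.0323, -0.0002, -0.06, -0.97, 0.49, 0.055], [-0.0141, 0.0323, -0.0002, -0.06, -0.97, 0.49, 0.055], [-0.0141, 0.0323, -0.0002, -0.06, -0.97, 0.49, 0.055], [-0.0141, 0.0323, -0.0002, -0.06, -0.97, 0.49, 0.055], [-0.0141, 0.0323, -0.0002, -0.06, -0.97, 0.49, 0.055], [-0.0141, 0.0323, -0.0002, -0.06, -0.97, 0.49, 0.055], [-0.0141, 0.0323, -0.0002, -0.06, -0.97, 0.49, 0.055], [-0.0141, 0.0323, -0.0002, -0.06, -0.97, 0.49, 0.055], [-0.0141, 0.0323, -0.0002, -0.06, -0.97, 0.49, 0.055], [-0.0141, 0.0323, -0.0002, -0.06, -0.97, 0.49, 0.055], [0, 0, 0, 0, 0, 0, 0.055], [0, 0, 0, 0, 0, 0, 0.055], [0, 0, 0, 0, 0, 0, 0.055]]]}}

```text
time: 20.02
tcp_pos: [0.4516, -0.1077, 0.1588]
tool_rot: [0.0, 1.0, -0.031, -0.001]
wrist_force: [0.3, -0.2, 0.0]
width: 0.0549
gripper_force: 0.0
```

```bash
python3 - <<'E'
from h import *
for thr in (115,125,135): w,T,r=look(thr)
print(T[:3,3])
r=look(125)[2][0];plan(T,pose([r[0]/1e3,r[1]/1e3,-.028],np.radians(r[4])),7)
E
```

```text
[] q [-2.980e-01  2.770e-01  2.052e+00 -1.000e-03  8.130e-01  1.334e+00]
[[454.2, -108.7, 180.8, 32.1, -3.6, [319.0, 189.0]]] q [-2.970e-01  2.770e-01  2.052e+00 -1.000e-03  8.130e-01  1.334e+00]
[[453.6, -111.2, 182.0, 37.3, -3.9, [321.0, 202.0]]] q [-2.970e-01  2.770e-01  2.052e+00 -1.000e-03  8.130e-01  1.334e+00]
[ 0.45209272 -0.10693609  0.1591298 ]
[[454.0, -109.0, 180.1, 31.9, -3.4, [322.0, 181.0]]] q [-2.970e-01  2.770e-01  2.052e+00 -1.000e-03  8.130e-01  1.334e+00]
7 rows [0.0003, 0.0003, 0.0267, 0.0, 0.0, -0.01]
```

Request:
{"fn": "apply_moves", "kwargs": {"series": [[[0.0003, 0.0003, 0.0267, 0, 0, 0, 0.055], [0.0003, 0.0003, 0.0267, 0, 0, 0, 0.055], [0.0003, 0.0003, 0.0267, 0, 0, 0, 0.055], [0.0003, 0.0003, 0.0267, 0, 0, 0, 0.055], [0.0003, 0.0003, 0.0267, 0, 0, 0, 0.055], [0.0003, 0.0003, 0.0267, 0, 0, 0, 0.055], [0, 0, 0.015, 0, 0, 0, 0.055], [0, 0, 0.008, 0, 0, 0, 0.055], [0, 0, 0.003, 0, 0, 0, 0.055], [0, 0, 0, 0, 0, 0, 0.055], [0, 0, 0, 0, 0, 0, 0.055], [0, 0, 0, 0, 0, 0, 0.055]]]}}

```text
time: 21.22
tcp_pos: [0.4544, -0.11, -0.0258]
tool_rot: [0.001, 1.0, -0.031, 0.001]
wrist_force: [-0.5, 0.0, 0.5]
width: 0.055
gripper_force: 0.0
```

```bash
python3 - <<'E'
from h import *
T=tcp();print(T[:3,3]);plan(T,pose([.4541,-.1088,-.028],np.radians(-3.5)),1)
T=pose([.4541,-.1088,.13],np.radians(-3.5));a=pose([.50,-.02,.17],0,.1);plan(T,a);plan(a,dpose(RACK,[.001,0,.055]))
E
```

```text
[ 0.45438268 -0.1099751  -0.02581322]
1 rows [-0.0004, -0.0012, 0.0022, 0.06, -0.09, -0.0]
3 rows [0.0145, -0.0302, -0.0128, 0.06, 1.91, -1.17]
8 rows [0.0164, -0.0279, 0.0063, 0.04, 0.72, -0.29]
```

Request:
{"fn": "apply_moves", "kwargs": {"series": [[[-0.0004, -0.0012, 0.0022, 0.06, -0.09, 0, 0.055], [0, 0, 0, 0, 0, 0, 0.055], [0, 0, 0, 0, 0, 0, 0.02], [0, 0, 0, 0, 0, 0, 0.02], [0, 0, 0, 0, 0, 0, 0.02], [0, 0, 0, 0, 0, 0, 0.02], [0, 0, 0, 0, 0, 0, 0.02], [0, 0, 0, 0, 0, 0, 0.02], [0, 0, 0, 0, 0, 0, 0.02], [0, 0, -0.01, 0, 0, 0, 0.02], [0, 0, -0.03, 0, 0, 0, 0.02], [0, 0, -0.03, 0, 0, 0, 0.02], [0, 0, -0.03, 0, 0, 0, 0.02], [0, 0, -0.03, 0, 0, 0, 0.02], [0, 0, -0.03, 0, 0, 0, 0.02], [0, 0, -0.018, 0, 0, 0, 0.02], [0, 0, 0, 0, 0, 0, 0.02], [0, 0, 0, 0, 0, 0, 0.02]]], "force": 40}}

```text
time: 22.72
tcp_pos: [0.4541, -0.109, 0.1504]
tool_rot: [0.0, 1.0, -0.031, 0.0]
wrist_force: [0.0, 0.5, -0.1]
width: 0.0299
gripper_force: 39.8
```

```bash
python3 - <<'E'
from h import *
T=tcp();print(T[:3,3]);a=pose([.50,-.02,.17],0,.1);plan(T,a);plan(a,dpose(RACK,[.001,0,.055]))
E
```

```text
[ 0.45408171 -0.10896533  0.15036326]
3 rows [0.0143, -0.0303, -0.0061, 0.06, 1.89, -1.17]
8 rows [0.0164, -0.0279, 0.0063, 0.04, 0.72, -0.29]
```

Request:
{"fn": "apply_moves", "kwargs": {"series": [[[0.0143, -0.0303, -0.0061, 0.06, 1.89, -1.17, 0.02], [0.0143, -0.0303, -0.0061, 0.06, 1.89, -1.17, 0.02], [0.0143, -0.0303, -0.0061, 0.06, 1.89, -1.17, 0.02], [0.0164, -0.0279, 0.0063, 0.04, 0.72, -0.29, 0.02], [0.0164, -0.0279, 0.0063, 0.04, 0.72, -0.29, 0.02], [0.0164, -0.0279, 0.0063, 0.04, 0.72, -0.29, 0.02], [0.0164, -0.0279, 0.0063, 0.04, 0.72, -0.29, 0.02], [0.0164, -0.0279, 0.0063, 0.04, 0.72, -0.29, 0.02], [0.0164, -0.0279, 0.0063, 0.04, 0.72, -0.29, 0.02], [0.0164, -0.0279, 0.0063, 0.04, 0.72, -0.29, 0.02], [0.0164, -0.0279, 0.0063, 0.04, 0.72, -0.29, 0.02], [0, 0, 0.01, 0, 0, 0, 0.02], [0, 0, 0.02, 0, 0, 0, 0.02], [0, 0, 0.02, 0, 0, 0, 0.02], [0, 0, 0.015, 0, 0, 0, 0.02], [0, 0, 0, 0, 0, 0, 0.02], [0, 0, 0, 0, 0, 0, 0.02], [0, 0, 0, 0, 0, 0, 0.02]]]}}

```text
time: 24.22
tcp_pos: [0.645, 0.2063, 0.0738]
tool_rot: [-0.002, 0.995, 0.02, 0.098]
wrist_force: [0.2, -0.4, 0.2]
width: 0.0295
gripper_force: 39.8
```

```bash
python3 - <<'E'
from h import *
D=deckT(*RACK);T=tcp();print("tcp deck",(np.linalg.inv(D)@T)[:3,3]);plan(T,dpose(RACK,[.001,0,-.0265],0),3)
E
```

```text
tcp deck [ 0.00021854  0.00020411 -0.01144123]
3 rows [0.0003, 0.0001, 0.005, -0.0, 0.05, -0.01]
```

Request:
{"fn": "apply_moves", "kwargs": {"series": [[[0.0003, 0, 0.005, 0, 0.05, 0, 0.02], [0.0003, 0, 0.005, 0, 0.05, 0, 0.02], [0.0003, 0, 0.005, 0, 0.05, 0, 0.02], [0, 0, 0, 0, 0, 0, 0.02], [0, 0, 0, 0, 0, 0, 0.02], [0, 0, 0, 0, 0, 0, 0.055], [0, 0, 0, 0, 0, 0, 0.055], [0, 0, 0, 0, 0, 0, 0.055], [0, 0, 0, 0, 0, 0, 0.055], [0, 0, 0, 0, 0, 0, 0.055], [0, 0, -0.01, 0, 0, 0, 0.055], [0, 0, -0.03, 0, 0, 0, 0.055], [0, 0, -0.03, 0, 0, 0, 0.055], [0, 0, -0.03, 0, 0, 0, 0.055], [0, 0, -0.02, 0, 0, 0, 0.055], [0, 0, 0, 0, 0, 0, 0.055], [0, 0, 0, 0, 0, 0, 0.055], [0, 0, 0, 0, 0, 0, 0.055]]]}}

```text
time: 25.72
tcp_pos: [0.6249, 0.2056, 0.1769]
tool_rot: [-0.002, 0.995, 0.02, 0.1]
wrist_force: [0.7, 0.2, -0.7]
width: 0.0549
gripper_force: 0.0
```

```bash
python3 - <<'E'
from h import *
T=tcp();D=deckT(*RACK);print("tcp deck",(np.linalg.inv(D)@T)[:3,3]);w=Cam("wrist","w8.png")
rackfit(w,(280,20,365,400),130);rackfit(w,(200,20,280,330),130)
t=Cam("top")
for r in darkrects(t,.008,(240,220,490,330),110): print(r)
a=pose([.48,-.15,.19],0.1,0);plan(T,a);plan(a,pose([.442,-.332,.17],.197))
E
```

```text
tcp deck [0.00101659 0.00027235 0.09354775]
bridge deck mm ((0.49314117431640625, 0.6685647964477539), (181.4303436279297, 31.608240127563477), 0.06630098819732666)
bridge deck mm ((9.330337524414062, 66.87101745605469), (35.156394958496094, 163.2564697265625), 86.85160827636719)
[385.5, 192.3, 126.5, 23.0, 10.1, [243.0, 305.0]]
[434.0, -332.8, 101.9, 31.3, 12.0, [461.0, 281.0]]
11 rows [-0.0151, 0.0314, -0.0028, 0.03, -1.04, -0.31]
6 rows [-0.0105, 0.0292, 0.0033, 0.0, 0.0, -0.93]
```

Request:
{"fn": "apply_moves", "kwargs": {"series": [[[-0.0151, 0.0314, -0.0028, 0.03, -1.04, -0.31, 0.055], [-0.0151, 0.0314, -0.0028, 0.03, -1.04, -0.31, 0.055], [-0.0151, 0.0314, -0.0028, 0.03, -1.04, -0.31, 0.055], [-0.0151, 0.0314, -0.0028, 0.03, -1.04, -0.31, 0.055], [-0.0151, 0.0314, -0.0028, 0.03, -1.04, -0.31, 0.055], [-0.0151, 0.0314, -0.0028, 0.03, -1.04, -0.31, 0.055], [-0.0151, 0.0314, -0.0028, 0.03, -1.04, -0.31, 0.055], [-0.0151, 0.0314, -0.0028, 0.03, -1.04, -0.31, 0.055], [-0.0151, 0.0314, -0.0028, 0.03, -1.04, -0.31, 0.055], [-0.0151, 0.0314, -0.0028, 0.03, -1.04, -0.31, 0.055], [-0.0151, 0.0314, -0.0028, 0.03, -1.04, -0.31, 0.055], [-0.0105, 0.0292, 0.0033, 0, 0, -0.93, 0.055], [-0.0105, 0.0292, 0.0033, 0, 0, -0.93, 0.055], [-0.0105, 0.0292, 0.0033, 0, 0, -0.93, 0.055], [-0.0105, 0.0292, 0.0033, 0, 0, -0.93, 0.055], [-0.0105, 0.0292, 0.0033, 0, 0, -0.93, 0.055], [-0.0105, 0.0292, 0.0033, 0, 0, -0.93, 0.055], [0, 0, 0, 0, 0, 0, 0.055], [0, 0, 0, 0, 0, 0, 0.055], [0, 0, 0, 0, 0, 0, 0.055]]]}}

```text
time: 27.48
tcp_pos: [0.4426, -0.3321, 0.1688]
tool_rot: [-0.001, 0.995, 0.098, -0.0]
wrist_force: [0.0, 0.4, -0.3]
width: 0.0549
gripper_force: 0.0
```

```bash
python3 - <<'E'
from h import *
for thr in (120,125,130): w,T,r=look(thr)
print(T[:3,3])
if r: r=r[0];plan(T,pose([r[0]/1e3,r[1]/1e3,-.028],np.radians(r[4])),7)
cv2.imwrite("pics/w9.png",w.im)
E
```

```text
[[442.3, -333.3, 180.4, 32.2, 11.5, [320.0, 189.0]]] q [-6.980e-01  3.810e-01  1.852e+00  1.000e-03  9.090e-01  6.740e-01]
[[441.9, -333.7, 180.8, 32.1, 11.4, [320.0, 204.0]]] q [-6.980e-01  3.810e-01  1.852e+00  1.000e-03  9.090e-01  6.740e-01]
[[442.0, -333.5, 181.0, 33.2, 11.4, [320.0, 204.0]]] q [-6.970e-01  3.800e-01  1.852e+00  1.000e-03  9.090e-01  6.740e-01]
[ 0.44323887 -0.33155516  0.16956784]
7 rows [-0.0002, 0.0002, 0.0282, -0.0, -0.0, -0.0]
```

Request:
{"fn": "apply_moves", "kwargs": {"series": [[[-0.0002, 0.0002, 0.028, 0, 0, 0, 0.055], [-0.0002, 0.0002, 0.028, 0, 0, 0, 0.055], [-0.0002, 0.0002, 0.028, 0, 0, 0, 0.055], [-0.0002, 0.0002, 0.028, 0, 0, 0, 0.055], [-0.0002, 0.0002, 0.028, 0, 0, 0, 0.055], [-0.0002, 0.0002, 0.028, 0, 0, 0, 0.055], [0, 0, 0.014, 0, 0, 0, 0.055], [0, 0, 0.008, 0, 0, 0, 0.055], [0, 0, 0.003, 0, 0, 0, 0.055], [0, 0, 0, 0, 0, 0, 0.055], [0, 0, 0, 0, 0, 0, 0.055], [0, 0, 0, 0, 0, 0, 0.055]]]}}

```text
time: 28.63
tcp_pos: [0.443, -0.3344, -0.0221]
tool_rot: [0.001, 0.995, 0.099, 0.001]
wrist_force: [0.2, 0.3, -0.1]
width: 0.0548
gripper_force: 0.0
```

```bash
python3 - <<'E'
from h import *
T=tcp();print(T[:3,3]);b=pose([.442,-.3335,-.028],np.radians(11.4));plan(T,b,1)
b[2,3]=.15;a=pose([.47,-.10,.18],0.1,0);plan(b,a);plan(a,dpose(RACK,[.001,-.072,.055]))
E
```

```text
[ 0.44304973 -0.33439524 -0.02212378]
1 rows [-0.0009, -0.0011, 0.0059, 0.09, -0.11, -0.05]
7 rows [0.0092, -0.0323, -0.0043, 0.0, 0.0, 0.81]
9 rows [0.0198, -0.0245, 0.0063, -0.04, 1.27, 0.37]
```

Request:
{"fn": "apply_moves", "kwargs": {"series": [[[-0.0009, -0.0011, 0.0057, 0.09, -0.11, 0, 0.055], [0, 0, 0, 0, 0, 0, 0.055], [0, 0, 0, 0, 0, 0, 0.02], [0, 0, 0, 0, 0, 0, 0.02], [0, 0, 0, 0, 0, 0, 0.02], [0, 0, 0, 0, 0, 0, 0.02], [0, 0, 0, 0, 0, 0, 0.02], [0, 0, 0, 0, 0, 0, 0.02], [0, 0, 0, 0, 0, 0, 0.02], [0, 0, -0.01, 0, 0, 0, 0.02], [0, 0, -0.03, 0, 0, 0, 0.02], [0, 0, -0.03, 0, 0, 0, 0.02], [0, 0, -0.03, 0, 0, 0, 0.02], [0, 0, -0.03, 0, 0, 0, 0.02], [0, 0, -0.03, 0, 0, 0, 0.02], [0, 0, -0.018, 0, 0, 0, 0.02], [0, 0, 0, 0, 0, 0, 0.02], [0, 0, 0, 0, 0, 0, 0.02]]], "force": 40}}

```text
time: 30.13
tcp_pos: [0.442, -0.3337, 0.1506]
tool_rot: [0.0, 0.995, 0.099, 0.0]
wrist_force: [-0.3, 0.3, -1.3]
width: 0.0301
gripper_force: 39.7
```

Request:
{"fn": "apply_moves", "kwargs": {"series": [[[0.0092, -0.0323, -0.0043, 0, 0, 0.81, 0.02], [0.0092, -0.0323, -0.0043, 0, 0, 0.81, 0.02], [0.0092, -0.0323, -0.0043, 0, 0, 0.81, 0.02], [0.0092, -0.0323, -0.0043, 0, 0, 0.81, 0.02], [0.0092, -0.0323, -0.0043, 0, 0, 0.81, 0.02], [0.0092, -0.0323, -0.0043, 0, 0, 0.81, 0.02], [0.0092, -0.0323, -0.0043, 0, 0, 0.81, 0.02], [0, 0, 0, 0, 0, 0, 0.02], [0, 0, 0, 0, 0, 0, 0.02]]]}}

```text
time: 30.88
tcp_pos: [0.4697, -0.0984, 0.1787]
tool_rot: [-0.001, 0.999, 0.051, -0.001]
wrist_force: [-0.2, -1.1, -0.5]
width: 0.0294
gripper_force: 39.8
```

```bash
python3 - <<'E'
from h import *
T=tcp();print(T[:3,3]);plan(T,dpose(RACK,[.001,-.072,.055]))
E
```

```text
[ 0.46970269 -0.09843496  0.17874166]
8 rows [0.0224, -0.0274, 0.0069, -0.06, 1.45, 0.43]
```

Request:
{"fn": "apply_moves", "kwargs": {"series": [[[0.0224, -0.0274, 0.0069, -0.06, 1.45, 0.43, 0.02], [0.0224, -0.0274, 0.0069, -0.06, 1.45, 0.43, 0.02], [0.0224, -0.0274, 0.0069, -0.06, 1.45, 0.43, 0.02], [0.0224, -0.0274, 0.0069, -0.06, 1.45, 0.43, 0.02], [0.0224, -0.0274, 0.0069, -0.06, 1.45, 0.43, 0.02], [0.0224, -0.0274, 0.0069, -0.06, 1.45, 0.43, 0.02], [0.0224, -0.0274, 0.0069, -0.06, 1.45, 0.43, 0.02], [0.0224, -0.0274, 0.0069, -0.06, 1.45, 0.43, 0.02], [0, 0, 0, 0, 0, 0, 0.02], [0, 0, 0, 0, 0, 0, 0.02], [0, 0, 0.02, 0, 0, 0, 0.02], [0, 0, 0.02, 0, 0, 0, 0.02], [0, 0, 0.015, 0, 0, 0, 0.02], [0, 0, 0, 0, 0, 0, 0.02], [0, 0, 0, 0, 0, 0, 0.02], [0, 0, 0, 0, 0, 0, 0.02]]]}}

```text
time: 32.22
tcp_pos: [0.6477, 0.131, 0.0865]
tool_rot: [-0.001, 0.995, 0.019, 0.1]
wrist_force: [-0.3, 0.0, 0.2]
width: 0.0297
gripper_force: 39.8
```

```bash
python3 - <<'E'
from h import *
D=deckT(*RACK);T=tcp();print("tcp deck",(np.linalg.inv(D)@T)[:3,3]);plan(T,dpose(RACK,[.001,-.072,-.0265],0),3)
E
```

```text
tcp deck [ 0.0024281  -0.07511919  0.00107573]
3 rows [-0.0005, -0.001, 0.0092, 0.03, -0.02, -0.06]
```

Request:
{"fn": "apply_moves", "kwargs": {"series": [[[-0.0005, -0.001, 0.0092, 0.03, 0, -0.06, 0.02], [-0.0005, -0.001, 0.0092, 0.03, 0, -0.06, 0.02], [-0.0005, -0.001, 0.0092, 0.03, 0, -0.06, 0.02], [0, 0, 0, 0, 0, 0, 0.02], [0, 0, 0, 0, 0, 0, 0.02], [0, 0, 0, 0, 0, 0, 0.055], [0, 0, 0, 0, 0, 0, 0.055], [0, 0, 0, 0, 0, 0, 0.055], [0, 0, 0, 0, 0, 0, 0.055], [0, 0, 0, 0, 0, 0, 0.055], [0, 0, -0.01, 0, 0, 0, 0.055], [0, 0, -0.03, 0, 0, 0, 0.055], [0, 0, -0.03, 0, 0, 0, 0.055], [0, 0, -0.03, 0, 0, 0, 0.055], [0, 0, -0.03, 0, 0, 0, 0.055], [0, 0, -0.03, 0, 0, 0, 0.055], [0, 0, 0, 0, 0, 0, 0.055], [0, 0, 0, 0, 0, 0, 0.055], [0, 0, 0, 0, 0, 0, 0.055]]]}}

```text
time: 33.8
tcp_pos: [0.6195, 0.1339, 0.2158]
tool_rot: [-0.002, 0.995, 0.021, 0.101]
wrist_force: [0.1, 0.7, -0.9]
width: 0.055
gripper_force: 0.0
```

```bash
python3 - <<'E'
from h import *
T=tcp();D=deckT(*RACK);print("tcp deck",(np.linalg.inv(D)@T)[:3,3]);w=Cam("wrist","w10.png")
print((w.px((D@np.array([[.092,-.072,.006,1],[-.092,-.072,.006,1],[.092,0,.006,1],[0,.072,.006,1]]).T)[:3].T)).round())
rackfit(w,(285,10,360,400),130)
E
```

```text
tcp deck [ 0.00057084 -0.07112819  0.13331879]
[[320.  99.]
 [319. 326.]
 [219.  99.]
 [137. 223.]]
bridge deck mm ((-0.035552978515625, -70.53997802734375), (181.2611846923828, 31.38555335998535), 0.4697836637496948)
```

View pics/w10.png

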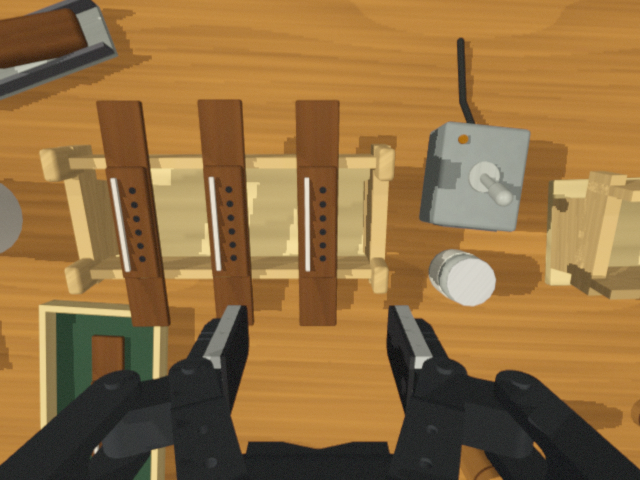

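```bash
cat > kin.py <<'E'
import numpy as np
from scipy.spatial.transform import Rotation as R
from scipy.optimize import least_squares
data=[([-1.29861,.48085,1.59692,0,1.0651,-.0466],(.2036,-.6168,.1990)),([.2707,.3489,1.8391,-.0655,.76,1.8428],(.5999,.1791,.1992)),
([.2558,.3936,1.8289,-.0648,.7169,1.842],(.62,.1757,.1786)),([.632,.649,1.994,0,.501,2.212],(.4211,.3461,-.0162)),([.147,.355,2.08,-.008,.709,1.831],(.4616,.0968,.1147)),
([-.297,.277,2.052,-.001,.813,1.334],(.4521,-.1069,.1591)),([-.697,.380,1.852,.001,.909,.674],(.4432,-.3316,.1696)),([.406,.593,1.77,-.125,.601,2.033],(.6381,.2765,.0771))]
ry=lambda a:R.from_euler("y",a).as_matrix()
rz=lambda a:R.from_euler("z",a).as_matrix()
def fk(q,k):
    a1,d1,L2,a3,L3,L6=k
    A=rz(q[0]);p=A@[a1,0,d1];A=A@ry(q[1]);p=p+A@[0,0,L2];A=A@ry(q[2]);p=p+A@[a3,0,L3];A=A@rz(SG*q[3])@ry(q[4]);p=p+A@[0,0,L6]
    return p,A@rz(SG6*q[5]+OFF)
SG=1;SG6=1;OFF=-np.pi/2
f=lambda k:np.ravel([fk(q,k)[0]-p for q,p in data])
s=least_squares(f,[.1,.4,.4,0,.4,.25]);K=s.x
lo=np.array([-2.75,-.82,.23,-1.56,.09,-2.92]);hi=np.array([2.75,2.05,2.67,4.7,2.69,2.92])
def ik(T,q0):
    e=lambda q:np.r_[(fk(q,K)[0]-T[:3,3])*5,R.from_matrix(T[:3,:3].T@fk(q,K)[1]).as_rotvec()]
    r=least_squares(e,np.clip(q0,lo+1e-3,hi-1e-3),bounds=(lo,hi));return r.x,np.linalg.norm(r.fun)
E
python3 - <<'E'
from kin import *;import kin;from h import tcp,readout
print(K.round(4),np.abs(s.fun).max())
T=tcp();q=readout.read_state()["q"];p,A=fk(q,K);print("pos err",p-T[:3,3]);print(q.round(3))
for sg in(1,-1):
  for s6 in(1,-1):
    for o in(0,np.pi/2,np.pi,-np.pi/2):
        kin.SG=sg;kin.SG6=s6;kin.OFF=o;e=R.from_matrix(T[:3,:3].T@fk(q,K)[1]).magnitude()
        if e<.3:print(sg,s6,o,e)
E
```

```text
[-2.000e-04  2.534e-01  6.074e-01  4.210e-02  4.547e-01  3.346e-01] 0.029981547147201665
pos err [-0.00202659 -0.02922281 -0.0002625 ]
[ 0.183  0.34   1.809 -0.039  0.795  1.737]
1 1 1.5707963267948966 4.822808628350772e-16
-1 1 1.5707963267948966 0.07884137035704798
-1 -1 -1.5707963267948966 0.28225729878207007
```

```bash
python3 - <<'E'
s=open("kin.py").read()
s=s.replace("OFF=-np.pi/2","OFF=np.pi/2").replace("a1,d1,L2,a3,L3,L6=k","a1,d1,L2,a3,L3,L6,b,ex,ey=k").replace("[0,0,L2]","[0,b,L2]")
s=s.replace("    return p,A@rz(SG6*q[5]+OFF)","    A=A@rz(q[5]+OFF);return p+A@[ex,ey,0],A").replace("[.1,.4,.4,0,.4,.25]","[.1,.4,.4,0,.4,.25,0,0,0]")
open("kin.py","w").write(s)
E
python3 - <<'E'
from kin import *;from h import tcp,readout,pose
print(K.round(4),np.abs(s.fun).max())
T=tcp();q=readout.read_state()["q"];p,A=fk(q,K);print("pos err",p-T[:3,3],R.from_matrix(T[:3,:3].T@A).magnitude())
G=.050
for name,(x,y) in dict(r1=(.4455,-.010),r2=(.450,-.2255)).items():
  az0=np.arctan2(y,x)
  for azo in(0,.6,-.6,1.2,-1.2):
   for tilt in(40,50,60,70,80):
    for h in (.085,):
     T=pose([0,0,0],az0+azo,np.radians(tilt));T[:3,3]=np.array([x,y,h])+T[:3,2]*G
     best=None
     for q0 in(q,[az0,.2,2.2,0,.3,q[5]],[az0,.2,2.2,np.pi,.5,-1.5],[az0,.2,2.2,1.5,.8,0],[az0,.2,2.2,-1.3,.8,1.7]):
        r,e=ik(T,q0)
        if e<3e-3: print(name,azo,tilt,r.round(2));break
E
```

```text
[ 6.000e-04  3.170e-01  5.974e-01  3.270e-02  4.441e-01  4.035e-01
  3.030e-02 -2.000e-04 -0.000e+00] 0.00023311513691152974
pos err [-9.42502233e-05  1.59053393e-05 -8.36751323e-05] 4.822808628350772e-16
r1 0.6 40 [-0.59  0.64  2.59  2.07  0.74 -1.69]
r1 0.6 50 [-0.74  0.82  2.64  2.05  0.99 -1.94]
r1 0.6 60 [-0.87  1.02  2.65  1.95  1.18 -2.14]
r1 0.6 70 [-0.97  1.21  2.62  1.81  1.32 -2.28]
r1 0.6 80 [-1.04  1.36  2.56  1.66  1.42 -2.36]
r1 -0.6 40 [ 0.33  0.64  2.59  4.02  0.75 -1.47]
r1 -0.6 50 [ 0.47  0.82  2.64  4.04  1.05 -1.25]
r1 -0.6 60 [ 0.59  1.02  2.65  4.15  1.29 -1.05]
r1 -0.6 70 [ 0.69  1.21  2.62  4.29  1.46 -0.91]
r1 -0.6 80 [ 0.75  1.36  2.56  4.45  1.58 -0.81]
r1 1.2 40 [-0.62  0.64  2.29  1.12  0.77 -1.27]
r1 1.2 50 [-0.72  0.74  2.27  1.15  0.92 -1.42]
r1 1.2 60 [-0.8   0.86  2.24  1.15  1.06 -1.53]
r1 1.2 70 [-0.85  0.98  2.2   1.13  1.21 -1.61]
r1 1.2 80 [-0.88  1.11  2.14  1.1   1.35 -1.67]
r2 0 40 [-0.57  0.65  2.62  3.05  0.82 -1.59]
r2 0.6 40 [-0.94  0.63  2.47  2.01  0.68 -1.5 ]
r2 0.6 50 [-1.06  0.77  2.52  2.05  0.93 -1.74]
r2 0.6 60 [-1.17  0.94  2.54  2.    1.17 -1.93]
r2 0.6 70 [-1.25  1.12  2.53  1.9   1.35 -2.08]
r2 0.6 80 [-1.31  1.27  2.48  1.78  1.5  -2.18]
r2 -0.6 40 [-0.17  0.63  2.47  4.09  0.67 -1.63]
r2 -0.6 50 [-0.06  0.77  2.52  4.05  0.96 -1.42]
r2 -0.6 60 [ 0.04  0.94  2.54  4.11  1.22 -1.25]
r2 -0.6 70 [ 0.12  1.12  2.53  4.21  1.44 -1.1 ]
r2 -0.6 80 [ 0.17  1.27  2.48  4.34  1.62 -1.  ]
r2 1.2 40 [-0.99  0.66  2.17  1.09  0.8  -1.14]
r2 1.2 50 [-1.08  0.75  2.16  1.16  0.95 -1.3 ]
r2 1.2 60 [-1.16  0.86  2.14  1.18  1.1  -1.42]
r2 1.2 70 [-1.21  0.98  2.1   1.18  1.25 -1.51]
r2 1.2 80 [-1.24  1.1   2.05  1.17  1.39 -1.58]
```

```bash
cat >> kin.py <<'E'
OFFS=np.pi/2
LIM=.7/12*np.array([1.89,1.89,2.39,3.01,3.01,3.01])
def seg(T0,T1,q,name="",n=None,rs=6.5):
    D=np.linalg.inv(T0)@T1;r=R.from_matrix(D[:3,:3]).as_rotvec();p=D[:3,3]
    if n is None: n=int(max(np.ceil(np.linalg.norm(p)/.034),np.ceil(np.degrees(np.linalg.norm(r))/rs),1))
    S=sum(R.from_rotvec(r/n*k).as_matrix() for k in range(n));d=np.linalg.solve(S,p)
    step=np.eye(4);step[:3,:3]=R.from_rotvec(r/n).as_matrix();step[:3,3]=d;T=T0.copy();mx=0;em=0;m5=9;lim=9
    for i in range(n):
        T=T@step;q2,e=ik(T,q);mx=max(mx,(np.abs(q2-q)/LIM).max());em=max(em,e);m5=min(m5,q2[4]);lim=min(lim,(q2-lo).min(),(hi-q2).min());q=q2
    print(name,n,[float(x) for x in np.r_[d.round(4),np.degrees(r/n).round(2)]],"| speed %.2f err %.4f q5min %.2f limmargin %.2f"%(mx,em,m5,lim),q.round(2),T[:3,3].round(3))
    return T1,q
E
cat > rec.py <<'E'
from kin import *;from h import *
def waypoints(x,y,ny,az,phi,h=.075,G=.050,rev=False,back=.11):
    g=pose([0,0,0],az,phi);g[:3,3]=np.array([x,y,h])+g[:3,2]*G
    pre=g.copy();pre[:3,3]-=g[:3,2]*back
    lift=g.copy();lift[2,3]+=.13
    D=deckT(*CRAD);dx=h-.065
    Rl=np.diag([1,-1,-1.]);Rt=D[:3,:3]@R.from_euler("y",-(phi-np.pi/2)).as_matrix()@Rl
    if rev: Rt=D[:3,:3]@R.from_euler("z",np.pi).as_matrix()@R.from_euler("y",-(phi-np.pi/2)).as_matrix()@Rl;dx=-dx
    pl=np.eye(4);pl[:3,:3]=Rt;pl[:3,3]=(D@[dx,ny,.025,1])[:3]+Rt[:,2]*G
    ab=pl.copy();ab[:3,3]+=D[:3,2]*.10
    return pre,g,lift,ab,pl
E
python3 - <<'E'
from rec import *
T=tcp();q=readout.read_state()["q"]
for az,phi in((.735,70),(.9,70),(.6,70),(.735,80)):
    phi=np.radians(phi);pre,g,lift,ab,pl=waypoints(.4508,-.2255,-.07,az,phi)
    print("u->",az,phi)
    A=pose([.46,-.15,.33],az-.2,.3)
    T1,q1=seg(T,A,q,"A");T1,q1=seg(T1,pre,q1,"pre");T1,q1=seg(T1,g,q1,"g");T1,q1=seg(T1,lift,q1,"lift")
    for rev in(False,True):
        p2=waypoints(.4508,-.2255,-.07,az,phi,rev=rev);_,q2=seg(T1,p2[3],q1,"ab rev%d"%rev);seg(p2[3],p2[4],q2,"pl")
E
```

```text
u-> 0.735 1.2217304763960306
A 11 [-0.0178, 0.0212, -0.0153, 0.64, 0.51, -2.49] | speed 0.82 err 0.0000 q5min 0.79 limmargin 0.67 [-0.61  0.02  1.94  0.31  1.07  0.3 ] [ 0.46 -0.15  0.33]
pre 9 [-0.0269, 0.0077, 0.0123, 0.91, 5.85, -0.96] | speed 1.50 err 0.0000 q5min 1.04 limmargin 0.51 [-1.39  0.93  2.02  0.97  1.33 -1.4 ] [ 0.409 -0.263  0.096]
g 4 [-0.0, -0.0, 0.0275, -0.0, 0.0, -0.0] | speed 0.44 err 0.0000 q5min 1.24 limmargin 0.57 [-1.2   1.    2.1   1.19  1.24 -1.52] [ 0.486 -0.194  0.058]
lift 4 [0.0305, 0.0, -0.0111, -0.0, 0.0, -0.0] | speed 0.61 err 0.0000 q5min 1.26 limmargin 0.54 [-1.2   0.73  2.13  1.12  1.33 -1.3 ] [ 0.486 -0.194  0.188]
ab rev0 14 [0.0056, 0.0099, 0.0053, -1.5, -5.39, 2.53] | speed 1.33 err 0.0000 q5min 0.82 limmargin 0.53 [-0.42  0.65  1.41 -0.07  1.22  1.12] [ 0.628 -0.274  0.16 ]
pl 3 [0.0114, 0.0, 0.0313, 0.0, -0.0, 0.0] | speed 0.38 err 0.0000 q5min 1.08 limmargin 0.99 [-0.4   0.77  1.43 -0.08  1.08  1.14] [ 0.648 -0.273  0.062]
ab rev1 25 [-0.008, 0.0041, 0.0006, 1.99, -1.62, -5.69] | speed 0.70 err 0.0339 q5min 0.46 limmargin 0.00 [-0.63  0.42 
[... 3398 characters left out ...]
23  0.85  2.11  1.15  1.47 -1.41] [ 0.487 -0.192  0.196]
ab rev0 14 [0.0045, 0.0103, 0.007, -1.92, -5.39, 2.23] | speed 1.40 err 0.0000 q5min 0.76 limmargin 0.52 [-0.46  0.57  1.55  0.02  1.    1.04] [ 0.637 -0.274  0.16 ]
pl 3 [0.0058, -0.0, 0.0328, -0.0, -0.0, 0.0] | speed 0.40 err 0.0000 q5min 0.85 limmargin 0.76 [-0.44  0.69  1.58  0.02  0.85  1.05] [ 0.657 -0.272  0.062]
ab rev1 25 [-0.008, 0.0033, -0.0005, 2.95, -1.62, -5.26] | speed 0.47 err 0.0000 q5min 0.57 limmargin 0.37 [-0.58  0.44  1.87  0.42  0.57 -2.55] [ 0.635 -0.274  0.159]
pl 3 [0.0058, -0.0, 0.0328, 0.0, 0.0, 0.0] | speed 0.49 err 0.0000 q5min 0.40 limmargin 0.21 [-0.56  0.6   1.89  0.58  0.4  -2.71] [ 0.654 -0.273  0.061]
```

```bash
python3 - <<'E'
from rec import *
T=tcp();q=readout.read_state()["q"]
pre,g,lift,ab,pl=waypoints(.4508,-.2255,-.07,.9,np.radians(70))
up=pre.copy();up[2,3]+=.17
A=pose([.44,-.15,.33],.7,.5)
T1,q1=seg(T,A,q,"A",14);T1,q1=seg(T1,up,q1,"up",14);seg(up,pre,q1,"pre",7)
E
```

```text
A 14 [-0.0154, 0.0147, -0.0145, 0.93, 1.18, -2.54] | speed 0.94 err 0.0000 q5min 0.74 limmargin 0.58 [-0.83  0.03  2.01  0.55  1.14 -0.2 ] [ 0.44 -0.15  0.33]
up 14 [-0.0085, 0.0049, -0.0024, 0.63, 2.94, -0.55] | speed 0.60 err 0.0000 q5min 1.17 limmargin 0.65 [-1.31  0.66  1.87  0.85  1.61 -1.1 ] [ 0.416 -0.27   0.266]
pre 7 [-0.0228, -0.0, 0.0083, 0.0, 0.0, 0.0] | speed 0.38 err 0.0000 q5min 1.42 limmargin 0.78 [-1.31  0.95  1.88  0.86  1.42 -1.31] [ 0.416 -0.27   0.096]
```

Request:
{"fn": "apply_moves", "kwargs": {"series": [[[-0.0154, 0.0147, -0.0145, 0.93, 1.18, -2.54, 0.07], [-0.0154, 0.0147, -0.0145, 0.93, 1.18, -2.54, 0.07], [-0.0154, 0.0147, -0.0145, 0.93, 1.18, -2.54, 0.07], [-0.0154, 0.0147, -0.0145, 0.93, 1.18, -2.54, 0.07], [-0.0154, 0.0147, -0.0145, 0.93, 1.18, -2.54, 0.07], [-0.0154, 0.0147, -0.0145, 0.93, 1.18, -2.54, 0.07], [-0.0154, 0.0147, -0.0145, 0.93, 1.18, -2.54, 0.07], [-0.0154, 0.0147, -0.0145, 0.93, 1.18, -2.54, 0.07], [-0.0154, 0.0147, -0.0145, 0.93, 1.18, -2.54, 0.07], [-0.0154, 0.0147, -0.0145, 0.93, 1.18, -2.54, 0.07], [-0.0154, 0.0147, -0.0145, 0.93, 1.18, -2.54, 0.07], [-0.0154, 0.0147, -0.0145, 0.93, 1.18, -2.54, 0.07], [-0.0154, 0.0147, -0.0145, 0.93, 1.18, -2.54, 0.07], [-0.0154, 0.0147, -0.0145, 0.93, 1.18, -2.54, 0.07], [0, 0, 0, 0, 0, 0, 0.07]]]}}

```text
time: 35.1
tcp_pos: [0.44, -0.1547, 0.3306]
tool_rot: [-0.085, 0.91, 0.332, 0.233]
wrist_force: [-0.9, -0.1, 0.5]
width: 0.0702
gripper_force: 0.0
```

Request:
{"fn": "apply_moves", "kwargs": {"series": [[[-0.0085, 0.0049, -0.0024, 0.63, 2.94, -0.55, 0.07], [-0.0085, 0.0049, -0.0024, 0.63, 2.94, -0.55, 0.07], [-0.0085, 0.0049, -0.0024, 0.63, 2.94, -0.55, 0.07], [-0.0085, 0.0049, -0.0024, 0.63, 2.94, -0.55, 0.07], [-0.0085, 0.0049, -0.0024, 0.63, 2.94, -0.55, 0.07], [-0.0085, 0.0049, -0.0024, 0.63, 2.94, -0.55, 0.07], [-0.0085, 0.0049, -0.0024, 0.63, 2.94, -0.55, 0.07], [-0.0085, 0.0049, -0.0024, 0.63, 2.94, -0.55, 0.07], [-0.0085, 0.0049, -0.0024, 0.63, 2.94, -0.55, 0.07], [-0.0085, 0.0049, -0.0024, 0.63, 2.94, -0.55, 0.07], [-0.0085, 0.0049, -0.0024, 0.63, 2.94, -0.55, 0.07], [-0.0085, 0.0049, -0.0024, 0.63, 2.94, -0.55, 0.07], [-0.0085, 0.0049, -0.0024, 0.63, 2.94, -0.55, 0.07], [-0.0085, 0.0049, -0.0024, 0.63, 2.94, -0.55, 0.07], [0, 0, 0, 0, 0, 0, 0.07], [0, 0, 0, 0, 0, 0, 0.07], [0, 0, 0, 0, 0, 0, 0.07]]]}}

```text
time: 36.52
tcp_pos: [0.4165, -0.2693, 0.2659]
tool_rot: [-0.249, 0.738, 0.357, 0.516]
wrist_force: [0.5, -0.4, -0.3]
width: 0.0701
gripper_force: 0.0
```

```bash
python3 - <<'E'
from rec import *
T=tcp();s=readout.read_state();q=s["q"];print(T.round(3),q.round(2),s["time"])
pre,g,lift,ab,pl=waypoints(.4508,-.2255,-.07,.9,np.radians(70))
w=Cam("wrist","w11.png");seg(T,pre,q,"pre",7)
print(w.px([[.4508,-.2255,0],[.4508,-.2255,.145],[.4455,-.01,.145],[.4455,-.01,0]]))
E
```

```text
[[ 0.213  0.783  0.584  0.416]
 [ 0.269 -0.621  0.736 -0.269]
 [ 0.939 -0.    -0.343  0.266]
 [ 0.     0.     0.     1.   ]] [-1.31  0.66  1.87  0.85  1.61 -1.1 ] 36.5167
pre 7 [-0.0229, -0.0001, 0.0082, -0.0, 0.01, 0.0] | speed 0.39 err 0.0000 q5min 1.42 limmargin 0.78 [-1.31  0.95  1.88  0.86  1.42 -1.31] [ 0.416 -0.27   0.096]
[[317.02030775 439.53354369]
 [317.05375135 349.78913993]
 [192.93330599 226.63432147]
 [213.9040738  314.99008797]]
```

View pics/w11.png

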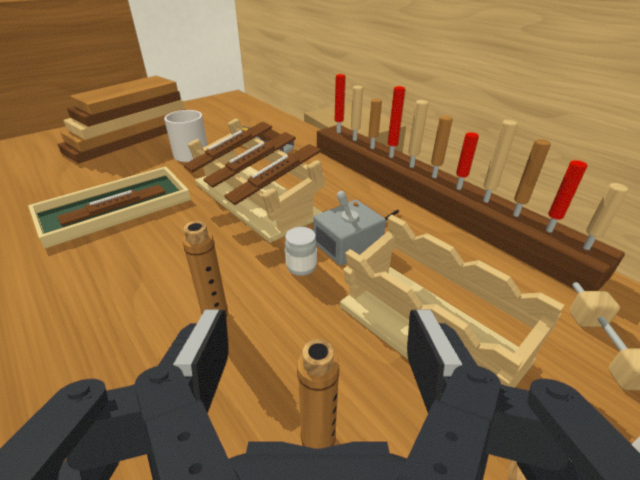

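```bash
python3 - <<'E'
from rec import *
w=Cam("wrist");print("r1,r2",w.on([(199,229),(318,351)],.145),"foot r1",w.on([(214,316)],0))
E
```

```text
r1,r2 [[ 0.44899335 -0.01813195  0.145     ]
 [ 0.45099639 -0.22667348  0.145     ]] foot r1 [[ 4.44987295e-01 -1.17533904e-02  5.55111512e-17]]
```

Request:
{"fn": "apply_moves", "kwargs": {"series": [[[-0.0229, 0, 0.0082, 0, 0, 0, 0.07], [-0.0229, 0, 0.0082, 0, 0, 0, 0.07], [-0.0229, 0, 0.0082, 0, 0, 0, 0.07], [-0.0229, 0, 0.0082, 0, 0, 0, 0.07], [-0.0229, 0, 0.0082, 0, 0, 0, 0.07], [-0.0229, 0, 0.0082, 0, 0, 0, 0.07], [-0.0229, 0, 0.0082, 0, 0, 0, 0.07], [0, 0, 0, 0, 0, 0, 0.07], [0, 0, 0, 0, 0, 0, 0.07], [0, 0, 0, 0, 0, 0, 0.07]]]}}

```text
time: 37.45
tcp_pos: [0.4163, -0.271, 0.0973]
tool_rot: [-0.248, 0.737, 0.357, 0.516]
wrist_force: [0.1, 0.1, -1.1]
width: 0.0703
gripper_force: 0.0
```

```bash
python3 - <<'E'
from rec import *
T=tcp();q=readout.read_state()["q"];print(T[:3,3])
pre,g,lift,ab,pl=waypoints(.4508,-.2255,-.07,.9,np.radians(70))
seg(T,g,q,"g",6)
E
```

```text
[ 0.41630795 -0.27101343  0.09732266]
g 6 [-0.0002, -0.0002, 0.0185, 0.0, 0.01, 0.02] | speed 0.25 err 0.0000 q5min 1.30 limmargin 0.69 [-1.16  1.    1.98  1.04  1.3  -1.42] [ 0.48  -0.189  0.058]
```

Request:
{"fn": "apply_moves", "kwargs": {"series": [[[-0.0002, -0.0002, 0.0185, 0, 0, 0.02, 0.07], [-0.0002, -0.0002, 0.0185, 0, 0, 0.02, 0.07], [-0.0002, -0.0002, 0.0185, 0, 0, 0.02, 0.07], [-0.0002, -0.0002, 0.0185, 0, 0, 0.02, 0.07], [-0.0002, -0.0002, 0.0185, 0, 0, 0.02, 0.07], [-0.0002, -0.0002, 0.0185, 0, 0, 0.02, 0.07], [0, 0, 0, 0, 0, 0, 0.07], [0, 0, 0, 0, 0, 0, 0.07], [0, 0, 0, 0, 0, 0, 0.025], [0, 0, 0, 0, 0, 0, 0.025], [0, 0, 0, 0, 0, 0, 0.025], [0, 0, 0, 0, 0, 0, 0.025], [0, 0, 0, 0, 0, 0, 0.025], [0, 0, 0, 0, 0, 0, 0.025], [0, 0, 0, 0, 0, 0, 0.025], [0, 0, 0, 0, 0, 0, 0.025], [0, 0, 0, 0, 0, 0, 0.025]]], "force": 50}}

```text
time: 38.87
tcp_pos: [0.4799, -0.1895, 0.0573]
tool_rot: [-0.249, 0.738, 0.356, 0.517]
wrist_force: [0.2, -3.2, 7.1]
width: 0.033
gripper_force: 49.1
```

```bash
python3 - <<'E'
from rec import *
T=tcp();q=readout.read_state()["q"];print(T[:3,3],q.round(3))
pre,g,lift,ab,pl=waypoints(.4508,-.2255,-.07,.9,np.radians(70))
l2=T.copy();l2[2,3]+=.15
T1,q1=seg(T,l2,q,"lift",7)
M=ab.copy();M[2,3]+=.05
T2,q2=seg(T1,M,q1,"ab",20);seg(M,pl,q2,"pl",7)
E
```

```text
[ 0.47990739 -0.18952799  0.05725585] [-1.162  1.002  1.977  1.036  1.302 -1.422]
lift 7 [0.0201, 0.0, -0.0073, 0.0, 0.0, -0.0] | speed 0.37 err 0.0000 q5min 1.32 limmargin 0.66 [-1.16  0.72  2.01  0.99  1.43 -1.21] [ 0.48  -0.19   0.207]
ab 20 [0.0047, 0.0074, 0.0019, -1.31, -3.69, 2.2] | speed 0.84 err 0.0000 q5min 0.96 limmargin 0.65 [-0.42  0.61  1.36 -0.07  1.31  1.11] [ 0.628 -0.274  0.21 ]
pl 7 [0.0059, 0.0, 0.0205, 0.0, -0.0, 0.0] | speed 0.23 err 0.0000 q5min 1.08 limmargin 0.99 [-0.4   0.77  1.43 -0.08  1.08  1.14] [ 0.648 -0.273  0.062]
```

Request:
{"fn": "apply_moves", "kwargs": {"series": [[[0.0201, 0, -0.0073, 0, 0, 0, 0.025], [0.0201, 0, -0.0073, 0, 0, 0, 0.025], [0.0201, 0, -0.0073, 0, 0, 0, 0.025], [0.0201, 0, -0.0073, 0, 0, 0, 0.025], [0.0201, 0, -0.0073, 0, 0, 0, 0.025], [0.0201, 0, -0.0073, 0, 0, 0, 0.025], [0.0201, 0, -0.0073, 0, 0, 0, 0.025]]]}}

```text
time: 39.45
tcp_pos: [0.4796, -0.1888, 0.2072]
tool_rot: [-0.249, 0.738, 0.356, 0.516]
wrist_force: [-0.1, -0.6, -1.3]
width: 0.0327
gripper_force: 49.8
```

Request:
{"fn": "apply_moves", "kwargs": {"series": [[[0.0047, 0.0074, 0.0019, -1.31, -3.69, 2.2, 0.025], [0.0047, 0.0074, 0.0019, -1.31, -3.69, 2.2, 0.025], [0.0047, 0.0074, 0.0019, -1.31, -3.69, 2.2, 0.025], [0.0047, 0.0074, 0.0019, -1.31, -3.69, 2.2, 0.025], [0.0047, 0.0074, 0.0019, -1.31, -3.69, 2.2, 0.025], [0.0047, 0.0074, 0.0019, -1.31, -3.69, 2.2, 0.025], [0.0047, 0.0074, 0.0019, -1.31, -3.69, 2.2, 0.025], [0.0047, 0.0074, 0.0019, -1.31, -3.69, 2.2, 0.025], [0.0047, 0.0074, 0.0019, -1.31, -3.69, 2.2, 0.025], [0.0047, 0.0074, 0.0019, -1.31, -3.69, 2.2, 0.025], [0.0047, 0.0074, 0.0019, -1.31, -3.69, 2.2, 0.025], [0.0047, 0.0074, 0.0019, -1.31, -3.69, 2.2, 0.025], [0.0047, 0.0074, 0.0019, -1.31, -3.69, 2.2, 0.025], [0.0047, 0.0074, 0.0019, -1.31, -3.69, 2.2, 0.025], [0.0047, 0.0074, 0.0019, -1.31, -3.69, 2.2, 0.025], [0.0047, 0.0074, 0.0019, -1.31, -3.69, 2.2, 0.025], [0.0047, 0.0074, 0.0019, -1.31, -3.69, 2.2, 0.025], [0.0047, 0.0074, 0.0019, -1.31, -3.69, 2.2, 0.025], [0.0047, 0.0074, 0.0019, -1.31, -3.69, 2.2, 0.025], [0.0047, 0.0074, 0.0019, -1.31, -3.69, 2.2, 0.025]]]}}

```text
time: 41.12
tcp_pos: [0.6291, -0.2732, 0.2092]
tool_rot: [0.005, 0.996, 0.034, -0.077]
wrist_force: [0.7, -0.7, -1.6]
width: 0.0322
gripper_force: 49.7
```

Request:
{"fn": "apply_moves", "kwargs": {"series": [[[0, 0, 0, 0, 0, 0, 0.025], [0, 0, 0, 0, 0, 0, 0.025], [0, 0, 0, 0, 0, 0, 0.025]]]}}

```text
time: 41.37
tcp_pos: [0.6284, -0.2726, 0.2085]
tool_rot: [0.003, 0.997, 0.036, -0.075]
wrist_force: [-0.9, -0.8, -0.7]
width: 0.0323
gripper_force: 49.8
```

```bash
python3 - <<'E'
from rec import *
T=tcp();q=readout.read_state()["q"];print(T.round(3),q.round(3))
pre,g,lift,ab,pl=waypoints(.4508,-.2255,-.07,.9,np.radians(70))
print((ab@np.eye(4)).round(3)[:3,:3]);w=Cam("wrist","w12.png");seg(T,pl,q,"pl",7)
print("predicted stops px",w.px((deckT(*CRAD)@np.array([[.04,.104,.016,1],[.04,-.104,.016,1],[-.04,.104,.016,1],[-.04,-.104,.016,1],[.04,-.07,0,1],[.04,0,0,1],[.04,.07,0,1],[.04,.035,.016,1],[.04,-.035,.016,1]]).T)[:3].T).round())
E
```

```text
[[ 0.986  0.072 -0.15   0.628]
 [ 0.071 -0.997 -0.011 -0.273]
 [-0.15   0.    -0.989  0.209]
 [ 0.     0.     0.     1.   ]] [-0.412  0.606  1.359 -0.073  1.311  1.11 ]
[[ 0.987  0.069 -0.148]
 [ 0.068 -0.998 -0.01 ]
 [-0.149 -0.    -0.989]]
pl 7 [0.0059, 0.0003, 0.0203, 0.0, 0.01, 0.02] | speed 0.23 err 0.0000 q5min 1.08 limmargin 0.99 [-0.4   0.77  1.43 -0.08  1.08  1.14] [ 0.648 -0.273  0.062]
predicted stops px [[ 50. 127.]
 [374. 128.]
 [ 94. 228.]
 [365. 229.]
 [321. 118.]
 [217. 118.]
 [113. 118.]
 [158. 127.]
 [267. 127.]]
```

View pics/w12.png

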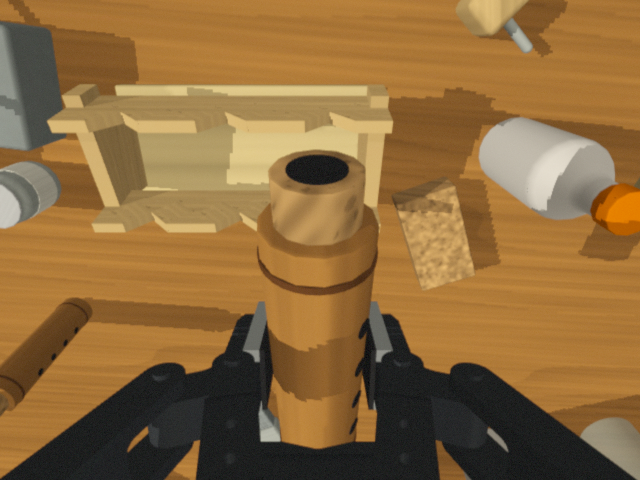

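```bash
python3 - <<'E'
import cv2,numpy as np
im=cv2.imread("pics/w12.png");g=cv2.cvtColor(im,cv2.COLOR_BGR2HSV)
for r in range(84,240,4): print(r,"".join("%x"%(v//16) for v in g[r,40:400:3,2]))
print("S");
for r in range(100,236,8): print(r,"".join("%x"%(v//16) for v in g[r,40:400:3,1]))
E
```

```text
84 444444577777799999977777878888899aa99999999aaaaaaaaaa9aaaaaaaaaaaaaaaaaaaaaaaaaaaaaaaaaaaaaaaaaaaaaaaaaaaaaaaaaaaaaaaaaa
88 444444477779aaaa987777777bddddddddddddddddddeeeeebbbcccdddeeeeeeeeeeeeededededdeeddddddddddddddddddddddddddddcaaaaa9abbb
92 4444444779aaaaa87777777779dddddddddddddddddddddddbbabaababcccddddddddddddddddddddddddddddddddddddddddddddddddbaaaaaabbbb
96 44444448cccccb7777788899999999999aaaaaaaaaaaaaaaaaaaaaaaaaaaaaabbbbbababbbababbbbbbbbbbbbbbbbbbbbbbbbbbbbbbbbbbccccccbbb
100 44444446cccccc77778999999999aaaaaaaaaaaaaaaaaaaaaaaaaaaaaaaaaaaaaaaaaaaaaaaaaaaaaaaaaaaaaaaaaaaaaaaaaaaaaaaaaabcccccb888
104 444444459cccccb7888999aaaaaaaaaaaaaaaaaaaaaaaaaaaaaaaaaaaaaaaaaaaaaaaaaaaaaaaaaaaaaaaaaaaaaaaaabbbabbbbabaaabbbccccc9888
108 444444448aaaaaa99a999a9999999999aaaaaaaaaaaaaaaaaaaaaaaaaaa9aaaaaaaaaaaaaaaaaaaaaaaaaaaaaaaaaaaaaaaaaaaaaaaaaabbbbbb9888
112 4444447aaaaaaaaaaaaaaaaaaaacaaaaaaaaaaaaaaaaaaa9aaaaaaaaaaaaaacaaaaaaaaaaaaaaaaaaa9aaaaaaaaaaaaaacaaaaaaaaaaaaaaaaaaa777
116 44447aaaaaaaaaaaaaaaaaaaaaa9dcaaaa9aaaaaaaaaaaaaaaaaaaaaaaaaaacddcaaaaaaaaaaaaaaaaaaaaaaaaaaaaaaaddd
[... 5197 characters left out ...]
666666666666666666666666666666668888889998988999888899899888889877779aaaabb
196 2222222babbababaabaa977777888877878878788787787878777787777777877877787887877888888888888889888888888888999987777abab989
204 22224abbbbabbaabababb97777788877787888777787777878877787777878877777887788879888888888889888888888888888899997777aaabb99
212 6aaaaaabaabababbbaaa977877778777888787778777887877887787777887878877787777aba9888888888888888888888889989898aba98aaabba9
220 aaaaaaaabbaaaabaab8887888888777787877887777777778877888877777787788877788baaba888888888888888888888889999899aabb98baaaaa
228 aaaaaaaaaaabaaaaaa77777777777788aaaaaaaaa877777777777777777778aabaaaaaa77baabba8988888888888988888888898999aaaaaa9babbaa
```

```bash
echo 'CRAD=([.646,-.2084,.085],.076)' >> h.py; python3 - <<'E'
from rec import *
T=tcp();q=readout.read_state()["q"]
pre,g,lift,ab,pl=waypoints(.4508,-.2255,-.07,.9,np.radians(70))
n=deckT(*CRAD)[:3,2];m=pl.copy();m[:3,3]+=n*.015
T1,q1=seg(T,m,q,"near",6);seg(m,pl,q1,"pl",4)
E
```

```text
near 6 [0.0061, 0.0012, 0.0214, -0.0, 0.01, -0.05] | speed 0.24 err 0.0000 q5min 1.10 limmargin 1.01 [-0.41  0.75  1.42 -0.08  1.1   1.12] [ 0.646 -0.279  0.077]
pl 4 [0.0013, 0.0, 0.0035, 0.0, -0.0, -0.0] | speed 0.04 err 0.0000 q5min 1.08 limmargin 0.99 [-0.41  0.77  1.42 -0.08  1.08  1.13] [ 0.649 -0.278  0.062]
```

Request:
{"fn": "apply_moves", "kwargs": {"series": [[[0.0061, 0.0012, 0.0214, 0, 0, -0.05, 0.025], [0.0061, 0.0012, 0.0214, 0, 0, -0.05, 0.025], [0.0061, 0.0012, 0.0214, 0, 0, -0.05, 0.025], [0.0061, 0.0012, 0.0214, 0, 0, -0.05, 0.025], [0.0061, 0.0012, 0.0214, 0, 0, -0.05, 0.025], [0.0061, 0.0012, 0.0214, 0, 0, -0.05, 0.025], [0, 0, 0, 0, 0, 0, 0.025], [0, 0, 0, 0, 0, 0, 0.025], [0, 0, 0, 0, 0, 0, 0.025]]]}}

```text
time: 42.17
tcp_pos: [0.6465, -0.2793, 0.0782]
tool_rot: [0.003, 0.996, 0.038, -0.075]
wrist_force: [-0.1, -0.4, -1.0]
width: 0.0324
gripper_force: 49.9
```

```bash
python3 - <<'E'
from rec import *
T=tcp();q=readout.read_state()["q"];print(T[:3,3])
pl=waypoints(.4508,-.2255,-.07,.9,np.radians(70))[4];seg(T,pl,q,"pl",4)
E
```

```text
[ 0.64651702 -0.27932878  0.07817752]
pl 4 [0.0012, -0.0002, 0.0039, 0.01, 0.01, -0.01] | speed 0.04 err 0.0000 q5min 1.08 limmargin 0.99 [-0.41  0.77  1.42 -0.08  1.08  1.13] [ 0.649 -0.278  0.062]
```

Request:
{"fn": "apply_moves", "kwargs": {"series": [[[0.0012, -0.0002, 0.0039, 0, 0, 0, 0.025], [0.0012, -0.0002, 0.0039, 0, 0, 0, 0.025], [0.0012, -0.0002, 0.0039, 0, 0, 0, 0.025], [0.0012, -0.0002, 0.0039, 0, 0, 0, 0.025], [0, 0, 0, 0, 0, 0, 0.025], [0, 0, 0, 0, 0, 0, 0.025]]]}}

```text
time: 42.67
tcp_pos: [0.6491, -0.2788, 0.0608]
tool_rot: [0.004, 0.996, 0.038, -0.075]
wrist_force: [-1.2, -5.7, 3.5]
width: 0.0328
gripper_force: 50.3
```

Request:
{"fn": "apply_moves", "kwargs": {"series": [[[0.0003, 0, 0.001, 0, 0, 0, 0.025], [0, 0, 0, 0, 0, 0, 0.025], [0, 0, 0, 0, 0, 0, 0.025]]]}}

```text
time: 42.92
tcp_pos: [0.6492, -0.2788, 0.0607]
tool_rot: [0.004, 0.996, 0.038, -0.075]
wrist_force: [-4.6, -4.3, 14.8]
width: 0.0327
gripper_force: 51.5
```

Request:
{"fn": "apply_moves", "kwargs": {"series": [[[0, 0, 0, 0, 0, 0, 0.055], [0, 0, 0, 0, 0, 0, 0.055], [0, 0, 0, 0, 0, 0, 0.055], [0, 0, 0, 0, 0, 0, 0.055], [0, 0, 0, 0, 0, 0, 0.055], [0, 0, -0.01, 0, 0, 0, 0.055], [0, 0, -0.025, 0, 0, 0, 0.055], [0, 0, -0.03, 0, 0, 0, 0.055], [0, 0, -0.03, 0, 0, 0, 0.055], [0, 0, -0.03, 0, 0, 0, 0.055], [0, 0, -0.03, 0, 0, 0, 0.055], [0, 0, 0, 0, 0, 0, 0.055], [0, 0, 0, 0, 0, 0, 0.055], [0, 0, 0, 0, 0, 0, 0.055]]]}}

```text
time: 44.08
tcp_pos: [0.6719, -0.2758, 0.2125]
tool_rot: [0.003, 0.996, 0.038, -0.075]
wrist_force: [-0.7, 0.2, -0.2]
width: 0.0552
gripper_force: 0.0
```

```bash
python3 - <<'E'
from rec import *
T=tcp();q=readout.read_state()["q"];print(T[:3,3],q.round(2))
w=Cam("wrist","w13.png");D=deckT(*CRAD)
P=np.array([[.08,-.07,.024,1],[-.065,-.07,.024,1],[.065,-.07,.024,1],[.065,-.053,.024,1],[.065,-.087,.024,1]])
print(w.px((D@P.T)[:3].T).round())
g=cv2.cvtColor(w.im,cv2.COLOR_BGR2HSV)
for r in range(60,330,8): print(r,"".join("%x"%(v//16) for v in g[r,200:440:3,2])," ","".join("%x"%(v//16) for v in g[r,200:440:3,1]))
x,y=.4465,-.012
for az in(1.0,1.18):
    pre,gg,lift,ab,pl=waypoints(x,y,.07,az,np.radians(70))
    up=pre.copy();up[2,3]+=.17
    for Ax in (pose([.44,-.12,.33],.7,.5),pose([.50,-.20,.36],.5,.3)):
        T1,q1=seg(T,Ax,q,"A",14);T1,q1=seg(T1,up,q1,"up",14);T1,q1=seg(up,pre,q1,"pre",7);T1,q1=seg(T1,gg,q1,"g",6)
        l2=gg.copy();l2[2,3]+=.17;M=ab.copy();M[2,3]+=.05
        T1,q1=seg(T1,l2,q1,"lift",7);T1,q1=seg(T1,M,q1,"ab",20);seg(M,pl,q1,"pl",7)
E
```

```text
[ 0.67191744 -0.27578279  0.21250262] [-0.39  0.67  1.23 -0.07  1.38  1.12]
[[320. 140.]
 [319. 302.]
 [320. 162.]
 [293. 162.]
 [346. 162.]]
60 bbbbbbbbbabbbbbbbbbbbbbbbbbbbbbbbbbbbbbbbbbbbbbbbbbbbbbbbbaaaaaaaaaaaaaaaaaaaaaa   aaaaaaaabaaaabaaaaaaaabaaaabaaaaaaabaaaaaaaaaaaaabaaaabbaaaabaaaaaaaaaaaaaaaabbb
68 aaaaaaaaaaaabbaaaaabbbabbbbbabbbbbbbbbbbbbbbaaaabbaaaabababbbaabbbbbbbbbbbbbbbba   aabaabaababaaabaabbbaababaaaabbaabbbaaaaaaaaababaabbabaaabbbabaaaaaaaababbababaa
76 aaaaaaaaaaaaaaaaaaaaaaaaaaaaaaaaaaaaaaaaaaaaaaaaaaaaaaaaaaaaaaaaaaaaaaaaaaaaaaaa   abbaabbababaabbabbabbbbbaababbababbaabaabaaabbbabbbbabbbbaaaabaabbaaaabbbabaaaaa
84 aaaaaaaaaaaaaaaaaaaaaaaaaaaaaaaaaaaaaaaaaaaaaaaaaaaaaaaaaaaaaaaaaaaaaaaaaaaaaaaa   abaaaaaabaababbaaaaabaaabbaaaaaabbabbaaaababbaabaabbaabbbabaababbaabaaaaaaabbbaa
92 aaaaaaaaaaaaaaaaaaaaaaaabbbbbbbbbbbaaaaaaaaaaaaaaaaaaaaaaaaaaaaaaaaaaaaaaaaaaaaa   aabbaababbbbbbbbababbbaaaaaaaaaaaaaabaaaaaabbaaababbaaaabaabbbbababaaaabaaabbbbb
100 bbbbbbbbaaaaaaaaaaaaaaaaaaaaaaaaaaaaaaaaaaaaaaaaaaaaaaaabbbabbbbbbbbbbaaaaaaaaaa   aabaaaaabaaaabaaaabaabbaaaaaaaaaaaaa
[... 8441 characters left out ...]
 1.30 limmargin 0.56 [-1.04  0.92  2.09  0.89  1.3  -1.47] [ 0.425 -0.064  0.096]
g 6 [0.0, 0.0, 0.0183, 0.0, 0.0, 0.0] | speed 0.31 err 0.0000 q5min 1.20 limmargin 0.48 [-0.85  1.    2.19  1.13  1.2  -1.62] [0.464 0.031 0.058]
lift 7 [0.0228, -0.0, -0.0083, 0.0, 0.0, 0.0] | speed 0.49 err 0.0000 q5min 1.22 limmargin 0.45 [-0.85  0.63  2.22  1.04  1.36 -1.3 ] [0.464 0.031 0.228]
ab 20 [0.0012, 0.0121, -0.0001, -1.74, -3.49, 2.92] | speed 0.92 err 0.0000 q5min 0.90 limmargin 0.45 [-0.24  0.53  1.48 -0.05  1.26  1.27] [ 0.618 -0.14   0.21 ]
pl 7 [0.0059, -0.0, 0.0205, 0.0, -0.0, -0.0] | speed 0.25 err 0.0000 q5min 1.02 limmargin 0.93 [-0.23  0.71  1.56 -0.05  1.02  1.29] [ 0.638 -0.139  0.062]
```

Request:
{"fn": "apply_moves", "kwargs": {"series": [[[-0.0106, -0.0171, -0.0097, 0.45, 2.58, -2.56, 0.07], [-0.0106, -0.0171, -0.0097, 0.45, 2.58, -2.56, 0.07], [-0.0106, -0.0171, -0.0097, 0.45, 2.58, -2.56, 0.07], [-0.0106, -0.0171, -0.0097, 0.45, 2.58, -2.56, 0.07], [-0.0106, -0.0171, -0.0097, 0.45, 2.58, -2.56, 0.07], [-0.0106, -0.0171, -0.0097, 0.45, 2.58, -2.56, 0.07], [-0.0106, -0.0171, -0.0097, 0.45, 2.58, -2.56, 0.07], [-0.0106, -0.0171, -0.0097, 0.45, 2.58, -2.56, 0.07], [-0.0106, -0.0171, -0.0097, 0.45, 2.58, -2.56, 0.07], [-0.0106, -0.0171, -0.0097, 0.45, 2.58, -2.56, 0.07], [-0.0106, -0.0171, -0.0097, 0.45, 2.58, -2.56, 0.07], [-0.0106, -0.0171, -0.0097, 0.45, 2.58, -2.56, 0.07], [-0.0106, -0.0171, -0.0097, 0.45, 2.58, -2.56, 0.07], [-0.0106, -0.0171, -0.0097, 0.45, 2.58, -2.56, 0.07], [0, 0, 0, 0, 0, 0, 0.07]]]}}

```text
time: 45.38
tcp_pos: [0.4359, -0.1196, 0.3294]
tool_rot: [-0.086, 0.909, 0.333, 0.233]
wrist_force: [0.2, -0.7, -0.1]
width: 0.0699
gripper_force: 0.0
```

Request:
{"fn": "apply_moves", "kwargs": {"series": [[[-0.0018, -0.003, 0.0052, 1.52, 2.9, -1.31, 0.07], [-0.0018, -0.003, 0.0052, 1.52, 2.9, -1.31, 0.07], [-0.0018, -0.003, 0.0052, 1.52, 2.9, -1.31, 0.07], [-0.0018, -0.003, 0.0052, 1.52, 2.9, -1.31, 0.07], [-0.0018, -0.003, 0.0052, 1.52, 2.9, -1.31, 0.07], [-0.0018, -0.003, 0.0052, 1.52, 2.9, -1.31, 0.07], [-0.0018, -0.003, 0.0052, 1.52, 2.9, -1.31, 0.07], [-0.0018, -0.003, 0.0052, 1.52, 2.9, -1.31, 0.07], [-0.0018, -0.003, 0.0052, 1.52, 2.9, -1.31, 0.07], [-0.0018, -0.003, 0.0052, 1.52, 2.9, -1.31, 0.07], [-0.0018, -0.003, 0.0052, 1.52, 2.9, -1.31, 0.07], [-0.0018, -0.003, 0.0052, 1.52, 2.9, -1.31, 0.07], [-0.0018, -0.003, 0.0052, 1.52, 2.9, -1.31, 0.07], [-0.0018, -0.003, 0.0052, 1.52, 2.9, -1.31, 0.07], [0, 0, 0, 0, 0, 0, 0.07], [0, 0, 0, 0, 0, 0, 0.07], [0, 0, 0, 0, 0, 0, 0.07]]]}}

```text
time: 46.8
tcp_pos: [0.4251, -0.0648, 0.2653]
tool_rot: [-0.319, 0.681, 0.456, 0.477]
wrist_force: [0.0, 0.2, -0.2]
width: 0.0702
gripper_force: 0.0
```

```bash
python3 - <<'E'
from rec import *
T=tcp();q=readout.read_state()["q"];print(T[:3,3],q.round(2))
w=Cam("wrist","w14.png");u=w.px([[.4465,-.012,.145]])[0];print(u)
g=cv2.cvtColor(w.im,cv2.COLOR_BGR2HSV)[:,:,2];x,y=u.astype(int)
m=np.zeros_like(g);m[y-35:y+35,x-45:x+45]=(g[y-35:y+35,x-45:x+45]<60)*255
for i,(c,a,st) in enumerate((tuple(z) for z in zip(*(lambda o:(o[3],o[2][:,4],o[2]))(cv2.connectedComponentsWithStats(m))))):
    if i and a>20: print(c.round(1),a,st,w.on([c],.145).round(4))
E
```

```text
[ 0.42512167 -0.06475067  0.26533835] [-1.04  0.58  2.09  0.85  1.52 -1.2 ]
[316.70142563 348.10170594]
[316.5 346.7] 196 [308 340  18  14 196] [[ 0.4469 -0.0107  0.145 ]]
```

Request:
{"fn": "apply_moves", "kwargs": {"series": [[[-0.0228, 0, 0.0083, 0, 0, 0, 0.07], [-0.0228, 0, 0.0083, 0, 0, 0, 0.07], [-0.0228, 0, 0.0083, 0, 0, 0, 0.07], [-0.0228, 0, 0.0083, 0, 0, 0, 0.07], [-0.0228, 0, 0.0083, 0, 0, 0, 0.07], [-0.0228, 0, 0.0083, 0, 0, 0, 0.07], [-0.0228, 0, 0.0083, 0, 0, 0, 0.07], [0, 0, 0, 0, 0, 0, 0.07], [0, 0, 0, 0, 0, 0, 0.07], [0, 0, 0, 0, 0, 0, 0.07]]]}}

```text
time: 47.68
tcp_pos: [0.4257, -0.0651, 0.097]
tool_rot: [-0.318, 0.68, 0.456, 0.477]
wrist_force: [0.7, 0.5, -0.1]
width: 0.0701
gripper_force: 0.0
```

```bash
python3 - <<'E'
from rec import *
T=tcp();q=readout.read_state()["q"];print(T[:3,3])
g=waypoints(.4469,-.0110,.07,1.18,np.radians(70))[1]
seg(T,g,q,"g",6)
E
```

```text
[ 0.42571794 -0.0650577   0.09700075]
g 6 [-0.0001, -0.0002, 0.0187, 0.01, -0.0, 0.02] | speed 0.31 err 0.0000 q5min 1.20 limmargin 0.48 [-0.85  1.    2.19  1.13  1.2  -1.62] [0.465 0.032 0.058]
```

Request:
{"fn": "apply_moves", "kwargs": {"series": [[[-0.0001, -0.0002, 0.0187, 0, 0, 0.02, 0.07], [-0.0001, -0.0002, 0.0187, 0, 0, 0.02, 0.07], [-0.0001, -0.0002, 0.0187, 0, 0, 0.02, 0.07], [-0.0001, -0.0002, 0.0187, 0, 0, 0.02, 0.07], [-0.0001, -0.0002, 0.0187, 0, 0, 0.02, 0.07], [-0.0001, -0.0002, 0.0187, 0, 0, 0.02, 0.07], [0, 0, 0, 0, 0, 0, 0.07], [0, 0, 0, 0, 0, 0, 0.07], [0, 0, 0, 0, 0, 0, 0.025], [0, 0, 0, 0, 0, 0, 0.025], [0, 0, 0, 0, 0, 0, 0.025], [0, 0, 0, 0, 0, 0, 0.025], [0, 0, 0, 0, 0, 0, 0.025], [0, 0, 0, 0, 0, 0, 0.025], [0, 0, 0, 0, 0, 0, 0.025], [0, 0, 0, 0, 0, 0, 0.025], [0, 0, 0, 0, 0, 0, 0.025]]], "force": 50}}

```text
time: 49.1
tcp_pos: [0.4649, 0.0324, 0.0574]
tool_rot: [-0.319, 0.68, 0.455, 0.478]
wrist_force: [0.7, -3.6, 7.1]
width: 0.0325
gripper_force: 49.3
```

```bash
python3 - <<'E'
from rec import *
T=tcp();q=readout.read_state()["q"];print(T[:3,3],q.round(3))
pre,g,lift,ab,pl=waypoints(.4469,-.0110,.07,1.18,np.radians(70))
l2=T.copy();l2[2,3]+=.17
T1,q1=seg(T,l2,q,"lift",7)
M=ab.copy();M[2,3]+=.05
T2,q2=seg(T1,M,q1,"ab",20);m=pl.copy();m[:3,3]+=deckT(*CRAD)[:3,2]*.015;seg(M,m,q2,"near",6)
E
```

```text
[0.46490296 0.03239726 0.05735294] [-0.85   1.005  2.185  1.13   1.202 -1.618]
lift 7 [0.0228, 0.0, -0.0083, -0.0, -0.0, 0.0] | speed 0.49 err 0.0000 q5min 1.22 limmargin 0.45 [-0.85  0.63  2.22  1.04  1.36 -1.3 ] [0.465 0.032 0.227]
ab 20 [0.0012, 0.0121, -0.0002, -1.74, -3.5, 2.92] | speed 0.93 err 0.0000 q5min 0.90 limmargin 0.45 [-0.24  0.53  1.48 -0.05  1.26  1.27] [ 0.618 -0.14   0.21 ]
near 6 [0.0061, -0.0, 0.0216, 0.0, -0.0, -0.0] | speed 0.26 err 0.0000 q5min 1.04 limmargin 0.95 [-0.23  0.69  1.55 -0.05  1.04  1.29] [ 0.635 -0.139  0.077]
```

Request:
{"fn": "apply_moves", "kwargs": {"series": [[[0.0228, 0, -0.0083, 0, 0, 0, 0.025], [0.0228, 0, -0.0083, 0, 0, 0, 0.025], [0.0228, 0, -0.0083, 0, 0, 0, 0.025], [0.0228, 0, -0.0083, 0, 0, 0, 0.025], [0.0228, 0, -0.0083, 0, 0, 0, 0.025], [0.0228, 0, -0.0083, 0, 0, 0, 0.025], [0.0228, 0, -0.0083, 0, 0, 0, 0.025]]]}}

```text
time: 49.68
tcp_pos: [0.4643, 0.0326, 0.2277]
tool_rot: [-0.319, 0.681, 0.455, 0.477]
wrist_force: [0.7, -0.3, -0.7]
width: 0.0325
gripper_force: 49.8
```

Request:
{"fn": "apply_moves", "kwargs": {"series": [[[0.0012, 0.0121, -0.0002, -1.74, -3.5, 2.92, 0.025], [0.0012, 0.0121, -0.0002, -1.74, -3.5, 2.92, 0.025], [0.0012, 0.0121, -0.0002, -1.74, -3.5, 2.92, 0.025], [0.0012, 0.0121, -0.0002, -1.74, -3.5, 2.92, 0.025], [0.0012, 0.0121, -0.0002, -1.74, -3.5, 2.92, 0.025], [0.0012, 0.0121, -0.0002, -1.74, -3.5, 2.92, 0.025], [0.0012, 0.0121, -0.0002, -1.74, -3.5, 2.92, 0.025], [0.0012, 0.0121, -0.0002, -1.74, -3.5, 2.92, 0.025], [0.0012, 0.0121, -0.0002, -1.74, -3.5, 2.92, 0.025], [0.0012, 0.0121, -0.0002, -1.74, -3.5, 2.92, 0.025], [0.0012, 0.0121, -0.0002, -1.74, -3.5, 2.92, 0.025], [0.0012, 0.0121, -0.0002, -1.74, -3.5, 2.92, 0.025], [0.0012, 0.0121, -0.0002, -1.74, -3.5, 2.92, 0.025], [0.0012, 0.0121, -0.0002, -1.74, -3.5, 2.92, 0.025], [0.0012, 0.0121, -0.0002, -1.74, -3.5, 2.92, 0.025], [0.0012, 0.0121, -0.0002, -1.74, -3.5, 2.92, 0.025], [0.0012, 0.0121, -0.0002, -1.74, -3.5, 2.92, 0.025], [0.0012, 0.0121, -0.0002, -1.74, -3.5, 2.92, 0.025], [0.0012, 0.0121, -0.0002, -1.74, -3.5, 2.92, 0.025], [0.0012, 0.0121, -0.0002, -1.74, -3.5, 2.92, 0.025]]]}}

```text
time: 51.35
tcp_pos: [0.6175, -0.1411, 0.21]
tool_rot: [0.005, 0.996, 0.036, -0.076]
wrist_force: [-0.4, 0.7, -2.0]
width: 0.0325
gripper_force: 49.7
```

Request:
{"fn": "apply_moves", "kwargs": {"series": [[[0, 0, 0, 0, 0, 0, 0.025], [0, 0, 0, 0, 0, 0, 0.025], [0, 0, 0, 0, 0, 0, 0.025]]]}}

```text
time: 51.6
tcp_pos: [0.6169, -0.1399, 0.2093]
tool_rot: [0.003, 0.996, 0.039, -0.074]
wrist_force: [0.8, -0.5, -0.5]
width: 0.0328
gripper_force: 49.7
```

```bash
python3 - <<'E'
from rec import *
T=tcp();q=readout.read_state()["q"];print(T[:3,3],q.round(3),readout.read_state()["width"])
pre,g,lift,ab,pl=waypoints(.4469,-.0110,.07,1.18,np.radians(70))
m=pl.copy();m[:3,3]+=deckT(*CRAD)[:3,2]*.015;seg(T,m,q,"near",6)
E
```

```text
[ 0.61692027 -0.13992989  0.20934992] [-0.242  0.533  1.49  -0.048  1.261  1.27 ] 0.03276294873060061
near 6 [0.0063, 0.0001, 0.0214, -0.0, -0.0, 0.01] | speed 0.26 err 0.0000 q5min 1.04 limmargin 0.95 [-0.23  0.69  1.55 -0.05  1.04  1.29] [ 0.635 -0.139  0.077]
```

Request:
{"fn": "apply_moves", "kwargs": {"series": [[[0.0063, 0.0002, 0.0214, 0, 0, 0, 0.025], [0.0063, 0.0002, 0.0214, 0, 0, 0, 0.025], [0.0063, 0.0002, 0.0214, 0, 0, 0, 0.025], [0.0063, 0.0002, 0.0214, 0, 0, 0, 0.025], [0.0063, 0.0002, 0.0214, 0, 0, 0, 0.025], [0.0063, 0.0002, 0.0214, 0, 0, 0, 0.025], [0, 0, 0, 0, 0, 0, 0.025], [0, 0, 0, 0, 0, 0, 0.025], [0, 0, 0, 0, 0, 0, 0.025]]]}}

```text
time: 52.35
tcp_pos: [0.6361, -0.1404, 0.0787]
tool_rot: [0.003, 0.997, 0.038, -0.074]
wrist_force: [0.2, 0.6, -1.1]
width: 0.0328
gripper_force: 49.8
```

```bash
python3 - <<'E'
from rec import *
T=tcp();q=readout.read_state()["q"];print(T[:3,3])
pl=waypoints(.4469,-.0110,.07,1.18,np.radians(70))[4];seg(T,pl,q,"pl",4)
E
```

```text
[ 0.63605964 -0.14038969  0.07872709]
pl 4 [0.0011, -0.0004, 0.004, 0.02, -0.02, 0.0] | speed 0.05 err 0.0000 q5min 1.02 limmargin 0.93 [-0.23  0.71  1.56 -0.05  1.02  1.29] [ 0.638 -0.139  0.062]
```

Request:
{"fn": "apply_moves", "kwargs": {"series": [[[0.0012, -0.0001, 0.004, 0, 0, 0, 0.025], [0.0012, -0.0001, 0.004, 0, 0, 0, 0.025], [0.0012, -0.0001, 0.004, 0, 0, 0, 0.025], [0.0012, -0.0001, 0.004, 0, 0, 0, 0.025], [0, 0, 0, 0, 0, 0, 0.025], [0, 0, 0, 0, 0, 0, 0.025]]]}}

```text
time: 52.85
tcp_pos: [0.6384, -0.1395, 0.0612]
tool_rot: [0.003, 0.996, 0.038, -0.074]
wrist_force: [-2.2, 1.9, 10.0]
width: 0.0327
gripper_force: 50.8
```

Request:
{"fn": "apply_moves", "kwargs": {"series": [[[0.0003, 0, 0.001, 0, 0, 0, 0.025], [0, 0, 0, 0, 0, 0, 0.025], [0, 0, 0, 0, 0, 0, 0.025]]]}}

```text
time: 53.1
tcp_pos: [0.6385, -0.1395, 0.0611]
tool_rot: [0.003, 0.996, 0.038, -0.074]
wrist_force: [-6.7, 2.6, 22.6]
width: 0.0328
gripper_force: 52.2
```

Request:
{"fn": "apply_moves", "kwargs": {"series": [[[0, 0, 0, 0, 0, 0, 0.046], [0, 0, 0, 0, 0, 0, 0.046], [0, 0, 0, 0, 0, 0, 0.046], [0, 0, 0, 0, 0, 0, 0.046], [0, 0, 0, 0, 0, 0, 0.046], [0, 0, -0.01, 0, 0, 0, 0.046], [0, 0, -0.025, 0, 0, 0, 0.046], [0, 0, -0.03, 0, 0, 0, 0.046], [0, 0, -0.03, 0, 0, 0, 0.046], [0, 0, -0.03, 0, 0, 0, 0.046], [0, 0, -0.03, 0, 0, 0, 0.046], [0, 0, 0, 0, 0, 0, 0.046], [0, 0, 0, 0, 0, 0, 0.046], [0, 0, 0, 0, 0, 0, 0.046]]]}}

```text
time: 54.27
tcp_pos: [0.6611, -0.1376, 0.2129]
tool_rot: [0.003, 0.996, 0.038, -0.075]
wrist_force: [-0.4, -0.8, 0.4]
width: 0.0462
gripper_force: 0.0
```

```bash
python3 - <<'E'
from rec import *
T=tcp();q=readout.read_state()["q"];print(T[:3,3],q.round(2))
w=Cam("wrist","w15.png");D=deckT(*CRAD)
def P(y): return w.px((D@np.array([[.08,y,.024,1],[-.065,y,.024,1],[0,y+.017,.024,1],[0,y-.017,.024,1]]).T)[:3].T).round().tolist()
print(P(.07),P(-.07))
g=cv2.cvtColor(w.im,cv2.COLOR_BGR2HSV)
for r in (140,156,200,216,232,248): print(r,"".join("%x"%(v//16) for v in g[r,200:640:3,1]))
for r in range(284,330,6): print(r,"".join("%x"%(v//16) for v in g[r,260:500:3,1]),"".join("%x"%(v//16) for v in g[r,260:400:3,2]))
t=Cam("top");s=Cam("scene");cv2.imwrite("pics/t16.png",t.im);cv2.imwrite("pics/s16.png",s.im)
E
```

```text
[ 0.66114044 -0.13759039  0.2128959 ] [-0.22  0.59  1.37 -0.05  1.32  1.29]
[[317.0, 139.0], [317.0, 302.0], [295.0, 241.0], [340.0, 241.0]] [[542.0, 139.0], [482.0, 302.0], [482.0, 241.0], [527.0, 241.0]]
140 1010015aabaabbaabacabaabb666666668998312223999666666666666666666566666666666666666666666766667666666666668a888887210424899abbaabbababbbaaababbbbcba
156 1111018abababbaabaaab87778788888b9888888898899a88777778787777788887878788878887877887778788887777777779bb9888888898888898abacbabaaabaababaababbbaaa
200 abbaaaaaabaaaaaaaaaaaa9777777868baaabbaaababbbb966666766666666666666666666666666666666666666666667baaaaaaaaaaaabaababbbabaabbbbaacbbba2222222222221
216 2bbabbbabaabaaaaababaab777778867babaaaaaa614bbc7667676666666666666666666666666666666766666666666baaabaaabaaaaaaaaabbbbbbbaabbabaabaaabaa21111121222
232 2aaabaabbaabbbbaaaabbab877777766aaaaaaaabaaabaa766676767667766666666666667666666666666666666669abbaaaacbabbababba8989899898888989bbbbabaaaaaaaaa722
248 aaaabbbabababaaabaaaaaaa77777877aaaabaaabbabbaa7888778888888887778777778888787777878777778889baababaaaaaaaaaba9998988999998899888a
[... 381 characters left out ...]
b8bbbbba999875aaaaaaaaaaaaaaaaaaaaa
302 baabbaabbaaaabaabbaaaaababaaaaaabaaaaabbaaaaaabbbaabaaabbaaababaaabbaaaaabbbaaaa aaaaaaaaaaaaabb778aa986677bbbbbbbbbbbbbbbbbbbbb
308 bbbaaaaaaabaababababbbbabbbbabaabaaaaba3100101aaaaaaaaabbaaaaaaaaaaaaaabaaaaaaaa aaaaaaaaaaaaaabbbbba99988aaaaaaaaaabaaa2136666a
314 aaaaaaaaaaaababbaababaabbbabaaaaaaaaaba07001102aaaabbaaaaaaabaaaaaaaaabbabaaabab ababbbababaaaaaaabaaaaaaaaaaabbbbbbbbbb11156666
320 aaaaaaaabaababaaaabaaababbabaaaaaaaaaba2131100012118ababaabbaaabaaaaaaaaaaaaaaba 8babaaaaaaaaaaaaabbaaaaaaabbbaaabbbaaaa11126666
326 aaaaabbaaaaaabbaaaaaaaaaaaaaaaaaaaababa11200101111131abbaaaaaaabaabbaaaaaaaaaaaa 7babaaaaaaaaaaaaaababbbbbbbbbaaaaaaaaa911113666
```

```bash
python3 - <<'E'
from rec import *
t=Cam("top");print("top tip",t.on([(323,171)],.098))
T=tcp();q=readout.read_state()["q"]
w=Cam("wrist");w.C=dpose(RACK,[.00057,-.07113,.13332])@np.array(get_image("wrist")["mount"])
print("w10 tip",w.on([(503,197)],.095),"pivot",w.on([(485,175)],.058),"box top corners",w.on([(450,122),(529,130),(519,230),(432,219)],.056),"tin",w.on([(470,281)],.06))
seg(T,pose([.59,-.002,.22]),q,"over",10)
E
```

```text
top tip [[ 0.6792753  -0.00632172  0.098     ]]
w10 tip [[ 0.67035603 -0.00711603  0.095     ]] pivot [[ 0.6894529  -0.00716547  0.058     ]] box top corners [[ 0.73293734  0.02580495  0.056     ]
 [ 0.72905624 -0.04227622  0.056     ]
 [ 0.6431903  -0.04211306  0.056     ]
 [ 0.64971458  0.03510311  0.056     ]] tin [[ 0.59666615 -0.00124482  0.06      ]]
over 10 [-0.0066, -0.0138, -0.0003, 0.04, 0.87, 0.44] | speed 0.28 err 0.0000 q5min 1.05 limmargin 0.96 [-0.05  0.38  1.71  0.    1.05  1.52] [ 0.59  -0.002  0.22 ]
```

Request:
{"fn": "apply_moves", "kwargs": {"series": [[[-0.0066, -0.0138, -0.0003, 0.04, 0.87, 0.44, 0], [-0.0066, -0.0138, -0.0003, 0.04, 0.87, 0.44, 0], [-0.0066, -0.0138, -0.0003, 0.04, 0.87, 0.44, 0], [-0.0066, -0.0138, -0.0003, 0.04, 0.87, 0.44, 0], [-0.0066, -0.0138, -0.0003, 0.04, 0.87, 0.44, 0], [-0.0066, -0.0138, -0.0003, 0.04, 0.87, 0.44, 0], [-0.0066, -0.0138, -0.0003, 0.04, 0.87, 0.44, 0], [-0.0066, -0.0138, -0.0003, 0.04, 0.87, 0.44, 0], [-0.0066, -0.0138, -0.0003, 0.04, 0.87, 0.44, 0], [-0.0066, -0.0138, -0.0003, 0.04, 0.87, 0.44, 0], [0, 0, 0, 0, 0, 0, 0], [0, 0, 0, 0, 0, 0, 0], [0, 0, 0, 0, 0, 0, 0]]]}}

```text
time: 55.65
tcp_pos: [0.5906, -0.0029, 0.221]
tool_rot: [-0.0, 1.0, -0.0, 0.001]
wrist_force: [0.1, -0.5, -0.3]
width: 0.0003
gripper_force: 0.0
```

```bash
python3 - <<'E'
from rec import *
T=tcp();q=readout.read_state()["q"];print(T.round(3),readout.read_state()["width"])
w=Cam("wrist","w17.png");print("pred tip,pivot",w.px([[.667,-.007,.098],[.690,-.007,.056]]))
g=cv2.cvtColor(w.im,cv2.COLOR_BGR2HSV);u=w.px([[.667,-.007,.098]])[0].astype(int)
cv2.imwrite("pics/w17c.png",cv2.resize(w.im[20:320,170:470],(600,600)))
a=pose([.635,-.007,.12]);b=pose([.635,-.007,.046]);T1,q1=seg(T,a,q,"a",5);seg(a,b,q1,"b",4)
E
```

```text
[[ 1.    -0.     0.003  0.591]
 [-0.    -1.     0.    -0.003]
 [ 0.003 -0.    -1.     0.221]
 [ 0.     0.     0.     1.   ]] 0.00032905580983456814
pred tip,pivot [[324.04289566 121.13633257]
 [323.32843115  90.78875453]]
a 5 [0.0089, 0.0008, 0.0202, -0.0, -0.03, -0.0] | speed 0.32 err 0.0000 q5min 0.89 limmargin 0.80 [-0.06  0.54  1.71 -0.    0.89  1.51] [ 0.635 -0.007  0.12 ]
b 4 [0.0, 0.0, 0.0185, 0.0, 0.0, 0.0] | speed 0.22 err 0.0000 q5min 0.75 limmargin 0.66 [-0.06  0.64  1.76 -0.    0.75  1.51] [ 0.635 -0.007  0.046]
```

View pics/w17c.png

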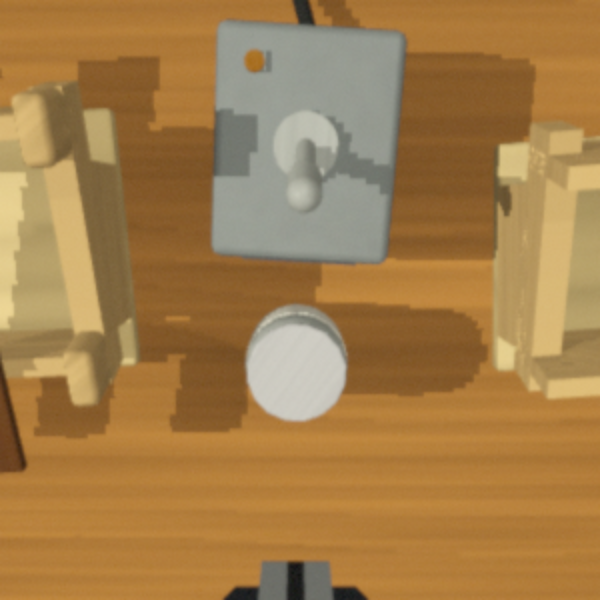

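Request:
{"fn": "apply_moves", "kwargs": {"series": [[[0.0089, 0.0008, 0.0202, 0, 0, 0, 0], [0.0089, 0.0008, 0.0202, 0, 0, 0, 0], [0.0089, 0.0008, 0.0202, 0, 0, 0, 0], [0.0089, 0.0008, 0.0202, 0, 0, 0, 0], [0.0089, 0.0008, 0.0202, 0, 0, 0, 0], [0, 0, 0.0185, 0, 0, 0, 0], [0, 0, 0.0185, 0, 0, 0, 0], [0, 0, 0.0185, 0, 0, 0, 0], [0, 0, 0.0185, 0, 0, 0, 0], [0, 0, 0, 0, 0, 0, 0], [0, 0, 0, 0, 0, 0, 0], [0, 0, 0, 0, 0, 0, 0]]]}}

```text
time: 56.7
tcp_pos: [0.6359, -0.0069, 0.0468]
tool_rot: [-0.0, 1.0, -0.001, 0.002]
wrist_force: [0.3, -0.2, 0.2]
width: -0.0001
gripper_force: 0.0
```

Request:
{"fn": "apply_moves", "kwargs": {"series": [[[0.006, 0, 0, 0, 0, 0, 0], [0.006, 0, 0, 0, 0, 0, 0], [0.006, 0, 0, 0, 0, 0, 0], [0.006, 0, 0, 0, 0, 0, 0], [0.006, 0, 0, 0, 0, 0, 0], [0.006, 0, 0, 0, 0, 0, 0], [0, 0, 0, 0, 0, 0, 0], [0, 0, 0, 0, 0, 0, 0]]]}}

```text
time: 57.37
tcp_pos: [0.6716, -0.0065, 0.0461]
tool_rot: [-0.0, 1.0, -0.0, 0.001]
wrist_force: [0.6, -0.7, 0.3]
width: 0.0002
gripper_force: 0.0
```

Request:
{"fn": "apply_moves", "kwargs": {"series": [[[0.004, 0, 0, 0, 0, 0, 0], [0.004, 0, 0, 0, 0, 0, 0], [0.004, 0, 0, 0, 0, 0, 0], [0, 0, 0, 0, 0, 0, 0], [0, 0, 0, 0, 0, 0, 0]]]}}

```text
time: 57.78
tcp_pos: [0.6836, -0.0065, 0.0462]
tool_rot: [-0.0, 1.0, -0.0, 0.001]
wrist_force: [-0.0, -0.6, -0.0]
width: -0.0003
gripper_force: 0.0
```

Request:
{"fn": "apply_moves", "kwargs": {"series": [[[0.003, 0, 0, 0, 0, 0, 0], [0.003, 0, 0, 0, 0, 0, 0], [0, 0, 0, 0, 0, 0, 0]]]}}

```text
time: 58.03
tcp_pos: [0.687, -0.0065, 0.0457]
tool_rot: [-0.0, 1.0, -0.0, -0.001]
wrist_force: [-12.9, 0.7, 5.4]
width: -0.0001
gripper_force: 6.7
```

Request:
{"fn": "apply_moves", "kwargs": {"series": [[[0.003, 0, 0, 0, 0, 0, 0], [0, 0, 0, 0, 0, 0, 0], [0, 0, 0, 0, 0, 0, 0]]]}}

```text
time: 58.28
tcp_pos: [0.6873, -0.0064, 0.0455]
tool_rot: [-0.0, 1.0, -0.0, -0.003]
wrist_force: [-26.1, -1.7, 14.5]
width: -0.0003
gripper_force: 14.1
```

```bash
python3 - <<'E'
from rec import *
T=tcp();w=Cam("wrist","w18.png");s=Cam("scene","s18.png");print(T[:3,3])
print("pred tip on/off",s.px([[.713,-.007,.098],[.667,-.007,.098],[.690,-.007,.056]]),w.px([[.713,-.007,.098],[.69,-.007,.056]]))
g=cv2.cvtColor(w.im,cv2.COLOR_BGR2HSV)
u=w.px([[.713,-.007,.098]])[0].astype(int)
for r in range(max(u[1]-60,0),u[1]+90,6): print(r,"".join("%x"%(v//16) for v in g[r,u[0]-75:u[0]+75:3,2]))
E
```

```text
[ 0.68727099 -0.00643437  0.04550804]
pred tip on/off [[297.08946975 310.19266789]
 [300.34854797 290.3716102 ]
 [299.25953735 310.42675708]] [[321.05475375 285.25820261]
 [320.15588185 293.52569592]]
225 aaaaaa9aaa96778aaaaaaaaa9aaaa9aaaaa9aaa9a9aaaaaa99
231 aaaaaaaaaaaa778aaaaaaaaaaa99aaaaaaaaaaaaaaaaaaaa9a
237 aaaaaaaaaaa9778aaaaaaaaaaaa9aaaaaaaaaaaaaaaaaaaa99
243 aaaaaaaaaaaaaaaaaaaaaaaaaaaaaaaaa9aaaaaaaaaaaa9999
249 aaaaaaaaaaaaaaaaaaaaaaaaaaaaaaaaaaaaaaaaaaaaaaaaa9
255 aaaaaaaaaaaaaaaaaaaaaaaaaaaaaaaaaaaaaaaa99aaaaa977
261 aaaaaaaaaaaaaaaaaaaaaaaaaaaaaaaaaaaaaa99aaaaa88877
267 899aaaaaaaaaaaaaaaaaaaaaaaaaaaaaaaaaaaaa9a97777777
273 7777777777aaaaaaaaa988788877788889aa88887777777777
279 7777777777aaaaaaa9bcbabaaaa98876777777777777777777
285 77777777779aaaaabccbbbbbbbba9987877777777777777777
291 77777777778aaaaacccbbccdcccbaa98897777a97777777777
297 77777777778aaaaccccbbccccccbba88cc8777aa7777777777
303 77777777aaaaaaaccca77abcccbba99ccc8778aa7777777777
309 777777778aaaaaaacc877764788777ccca7aaaaa7777777777
315 777777778aaaa72222777772127777422229aaaa7777777777
321 aaaaaaaaaaaa2222227777611377776222226aaaaaaaaaaa97
327 aaaaaaaaaaa93322337777611277776222223aaaaaaaaaaa87
333 aaaaaaaaaaa53323347777621277777222222aaaaaaaaaaa89
339 aaaaaaaaaaa222222577776122777772222225aaaaaaaaa98b
345 aaaaaaaaaa8222222777775222777773222222aaaaaaaaa97c
351 aaaaaaaaaa32222222269973239974222212228aaa9aaaa88c
357 aaaaaaaa722222222222247322822222222212139aaaaa988b
363 aaaaaaa9222223333222222233122222233222224aaa999788
369 99874222222122212222222222212222122222222222578772
```

Request:
{"fn": "apply_moves", "kwargs": {"series": [[[-0.006, 0, 0, 0, 0, 0, 0], [-0.012, 0, 0, 0, 0, 0, 0], [-0.015, 0, 0, 0, 0, 0, 0], [-0.012, 0, 0, 0, 0, 0, 0], [0, 0, -0.02, 0, 0, 0, 0], [0, 0, -0.03, 0, 0, 0, 0], [0, 0, -0.035, 0, 0, 0, 0], [0, 0, -0.035, 0, 0, 0, 0], [-0.012, 0, -0.035, 0, 0, 0, 0], [-0.03, 0, -0.03, 0, 0, 0, 0], [0, 0, 0, 0, 0, 0, 0], [0, 0, 0, 0, 0, 0, 0], [0, 0, 0, 0, 0, 0, 0]]]}}

```text
time: 59.47
tcp_pos: [0.6057, -0.0065, 0.2306]
tool_rot: [-0.0, 1.0, -0.0, 0.002]
wrist_force: [0.2, -0.6, -0.6]
width: 0.0002
gripper_force: 0.0
```

```bash
python3 - <<'E'
from rec import *
T=tcp();w=Cam("wrist","w19.png");print(T[:3,3]);t=Cam("top")
print("pred tip on/off/pivot",w.px([[.713,-.007,.098],[.667,-.007,.098],[.690,-.007,.056]]).round())
g=cv2.cvtColor(w.im,cv2.COLOR_BGR2HSV);u=w.px([[.69,-.007,.08]])[0].astype(int)
for r in range(max(u[1]-50,0),u[1]+50,4): print(r,"".join("%x"%(v//16) for v in g[r,u[0]-60:u[0]+60:3,2]))
D=deckT(*RACK);h=cv2.cvtColor(t.im,cv2.COLOR_BGR2HSV)[:,:,2]
P=np.array([[x,y,.006,1] for y in(.072,0,-.072) for x in(.08,-.08)]);print([(p.round().tolist(),int(h[int(p[1]),int(p[0])])) for p in t.px((D@P.T)[:3].T)])
# widths of the three bridges in the wrist view are checked on the top picture
for r in (160,226): print(r,h[r,170:290:2])
print(readout.read_state()["time"])
E
```

```text
[ 0.60571022 -0.00653299  0.23057551]
pred tip on/off/pivot [[319.  76.]
 [319. 142.]
 [319. 111.]]
60 aaaaaa999999999999999999999988988887aaaa
64 abbaaa9999999999999999999999999999988aaa
68 aaaaba9999aaa889999999999999999999987888
72 bbbbbb9999aaaa79999aaa899999999999978889
76 bbbbbb99999aa87999bbbb979999999999978888
80 bbbbbb99999999a999bcbb979999999999978888
84 aaaaaa999999999999aaaa879999999999968888
88 bbbbba9999999999999998769999999999768888
92 aaaaaa999999999aa99997779999999987768888
96 bbbbba788a999a99a99997799999997777768888
100 aabaaa67777789999bb987aa7977777777768777
104 8888886777778999bbb987a99777777778877888
108 888888677777899abbb987999877779999888888
112 877877677777899bbbb98799bb78999999778888
116 887887677777999bcbbb9accca78999999777787
120 787887677778999abbbbbbbbb778999999687888
124 777777677778a999abbbbbcb8799999999687877
128 88888899999999999aabbba79999999998688888
132 888888aa9a9a9999aa9999999999999998677787
136 8888889aaaaaa999a99999999999999998788888
140 8888889aaaaa9999999aaaa99999999998888888
144 888888a99aaa9aaa99999aa99999999997888888
148 8888889aa9aaa9a9999999999999999997999999
152 88888899a9999a99999999999999999997999999
156 888888999a9a9999999999999999999996888888
[([192.0, 155.0], 123), ([198.0, 227.0], 113), ([225.0, 153.0], 121), ([231.0, 226.0], 112), ([258.0, 152.0], 110), ([263.0, 224.0], 112)]
160 [183 185 184 185 185 185 186 165 119 122 119 121 118 120 117 189 188 190
 188 190 190 189 189 189 134 117 122 122 117 117 122 125 185 188 189 185
 185 186 187 184 135 114 111 110 109 109 110 111 109 109 110  81  64  70
  68  67  77  80  80  79]
226 [196 196 198 194 194 198 195 196 196 197 177 117 114 113 115 108 111 108
 203 205 204 199 188 185 190 190 180 118 117 114 114 115 110 110 125 139
 115 110 111 111 110 109 111 110 111 110 110  87  70  70  70  67  68  68
 107 139 188 188 186 183]
59.5667
```

```bash
python3 -c "
from bench import workorder
print(workorder.sign_off())"
```

```text
the job is handed in; nothing more can be done
None
```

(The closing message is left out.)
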